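# Load the lifter's battery pack into the sloping charging dock

## Task

Put the blue lifter battery pack into the bay of the sloping charging dock: turn it so that its orange ear matches the orange notch, seat it gently until it is fully home and flush, then slide the red catch all the way down over its edge. Leave everything else on the bench where it is.

Things in the scene. Friction and masses are not known exactly. Their poses are not given: they have to be found in the camera images.
- pack_center (a point): Centre of the loose blue battery pack: middle of its block, 27 mm above its underside. Block 80 mm (x) by 110 mm (y) by 20 mm thick, 0.25 to 0.5 kg, lying flat at any yaw; an orange ear on its +x long edge. z is up out of the top. A black grip rib stands on the middle of the top: 60 mm long (x), 16 mm wide (y), from 20 to 54 mm above the underside; grip it across its width.
- pack_ear (a point): Centre of the pack's orange ear, on the top face: x = 48, y = 27 mm from the pack's middle, 20 mm above its underside; axes of the pack. The ear is 34 mm wide (y), sticks out 16 mm (x) from the block's edge and is as thick as the block.
- panel: Sloping white top of the fixed dock. Origin: middle of the bay's mouth (less the notch), in the panel's surface, 62 mm above the bench. x up the slope, to the robot's left (+y) within about 20 degrees; y level, roughly towards the robot; z the outward normal, 30 degrees from vertical, leaning towards the low edge (robot's right). Panel: x -60 to 108, y -77 to 77 mm; its high edge is 0.12 m up.
- bay_floor (a point): Middle of the bay's flat floor, 20 mm under the panel's surface (panel z = -20 mm); axes of the panel. The bay is 86 mm (x) by 116 mm (y): 3 mm clearance all round the pack; its mouth has a 3 mm bevel. The pack fits one way only, its axes parallel to the panel's; seated it is flush and its pack_center lies 27 mm over this point.
- notch (a point): Point in the bay's orange notch, in the panel's surface, where the ear's centre comes when the pack sits in the middle of the bay: x = 48, y = 27 mm in the panel frame; axes of the panel. The notch goes 16 mm (x) beyond the bay's upper edge, is 40 mm wide (y) and as deep as the bay.
- catch (a joint): Sliding catch of the dock, in m: 0 = fully up the slope (open), 0.034 = down against its stop (shut), moving along the panel's -x. It starts open (0 to 0.010), clear of the bay. 1.5 N friction, no spring, stays where left. Its steel tongue is 24 mm wide, 2 to 7 mm above the panel; shut, it reaches 13 mm over the bay's upper edge.
- catch_tab (a point): Middle of the catch's red grip tab, 22 mm above the panel; axes of the panel. The tab is 14 mm (x) by 20 mm (y), from 7 to 37 mm above the panel, at y = -30 mm and x = 88 mm less the catch travel in the panel frame.
- screwdriver: Bystander: screwdriver lying on the bench between dock and pack.
- weight: Bystander: steel knob weight, 56 mm across, 78 mm high; origin under its middle.
- can: Bystander: aluminium can, 66 mm across, 100 mm high; origin under its middle.
- carton: Bystander: cardboard carton, 90 x 130 x 60 mm; origin under its middle.
- brush: Bystander: brush lying on the bench at the left.
- wrench: Bystander: wrench lying on the bench at the right.

How it is judged:
By the outcome, as a careful person would: the job done as asked, in the order asked, and still so for the second after the job is handed in, with the robot touching nothing.
It also fails if it takes over 51 s, if anything falls off the work surface, if the arm or the gripper's body presses on something with over 40 N, if the wrist force passes 120 N, or if a joint passes its speed limit or range.

## Robot

A 7-joint arm with a two-finger parallel gripper is mounted at the origin on the work surface. World frame = base frame: x ahead of the robot, y to its left, z up, the work surface at z = 0. Lengths are in m, angles in rad, forces in N, time in s.
With the tool pointing down it reaches from about 0.4 to 0.85 m from the base axis. Payload 10.4 kg.
Tool frame: the origin (TCP) lies at the very end of the fingers, on their centre line; the grasp point (between the pads) lies 19 mm behind it; z points along the fingers, y is the direction in which the jaws open and shut (so a half turn about z gives the same grasp; the last joint's range is limited). The gripper opens to 85 mm and grips with 20 to 120 N. Pads are 22 mm wide; open, the fingers measure 114 mm over their backs; the gripper's body (76 mm by 85 mm) begins 54 mm behind the grasp point. The pads swing forward as they close: fully open they stand 13 mm farther back than shut.
Start: joints at [-1.23, 0.332, -0.065, 1.46, 0.022, 1.35, -0.088], TCP at [0.222, 0.584, 0.231] pointing down, gripper open.
Joint ranges: [-2.6, 2.6], [-0.5, 2.12], [-1.47, 1.34], [0.16, 2.42], [-1.27, 4.41], [0.06, 2.06], [-2.6, 2.6]. Speed limits (rad/s): [2.22, 2.22, 2.79, 2.79, 3.14, 3.14, 3.14].

## Interface

Orientations are given as a unit quaternion [w, x, y, z].
In Python, from plant import arm, snapshot gives the robot as it stands.
- The arm moves only by the tool carry_out, never from a script. Its argument "targets" is a list of rows, each an object with "translation": the shift along the tool's x, y, z in units of 30 mm (1.0 is 30 mm), a list of three; "roll": the turn about the tool's z in units of 5 degrees (1.0 is 5 degrees); "jaw": the closure, from 0 (fully open) to 1 (shut). A call has 1 to 10 rows; each row shifts and turns the commanded pose from where the row before left it, along the tool's axes as they then stand; what a row does not reach is not made up. A row lasts 1/10 s, in which the tool goes at most 50 mm and 8.59 degrees, less where a joint would pass 70% of its speed; a pose out of reach is approached as far as the arm can. A call is refused whole if a number of a shift passes 1 or a number of a turn 1, either way. A call with a gripper value outside its range is refused whole. The fingers move at their own pace and stop on an object; the grip force is fixed at half the most. Time passes only in rows, so rows that do not move let the fingers close. It gives the time, the measured TCP pose, the force and the opening at its end, in the units of the state.
- arm.observe(): the state, without advancing time (a new reading comes with each control period).
- snapshot(name): name is "scene" or "side" or "wrist"; returns a dict with "img" (420x560x3 uint8, blue, green, red), "vfov" (degrees; the focal length in pixels is half the picture's height over the tangent of half this angle, whatever the lens; pixels are square), "cx", "cy" (the principal point, pixels), "k1" (the pictures are not rectified: a ray, as slopes to the right and down, at radius r is drawn at 1 + k1 r^2 times it, then the intrinsics apply), "T" (4x4, takes a point from camera to world coordinates); the wrist camera has in their place "mount" (4x4, takes a point from camera to tool coordinates, whose origin is the TCP and whose axes are the flange's). Camera axes: x right, y down, z forward; pixel columns grow to the right and rows downward; lengths in m; the calibration is good to about 2 mm. A picture is of the moment at which its call begins: read the wrist's pose just before it. There is no depth.
- arm.job_done(): hands the job in, once; it reports no verdict.
The state is a dict: "t": time; "joint_positions": joint angles; "dq": joint speeds; "joint_torque": joint torques, N m; "tool_pos": TCP position; "tool_rot": TCP orientation; "wrist_force": force on the tool from outside, world axes, zero at the start; "wrist_torque": the same for the moment, N m; "grip_width": finger opening in m.
Only numpy, scipy, OpenCV 4.12 (cv2) and the standard library are available. Lean on these libraries where they do the work, as an engineer would, in place of code of your own. Each camera call takes 0.05 s, during which the arm holds its last target.

## Working session

There is one attempt and no reset: what is moved stays moved. The work goes in short steps, Python scripts to look and compute and a tool call to move; the robot and the scene stay as the last step left them, time stands still between calls to the robot, and variables do not carry over. Pictures are saved under pics/ and viewed, and the job is handed in when it is done.

Besides the shell and the picture viewer there is one more tool, called after "Emit:" in YAML: its name, and indented under it one key for each argument. carry_out: Moves the arm, as the interface text tells. Its arguments: {"type":"object","properties":{"targets":{"type":"array"}},"required":["targets"]}

```bash
ls; mkdir -p pics; python3 - <<'E'
from plant import arm, snapshot
import cv2, numpy as np
print(arm.observe())
for n in ["scene","side","wrist"]:
    s=snapshot(n); cv2.imwrite(f"pics/{n}0.png",s["img"])
    np.save(f"pics/{n}0.npy",s,allow_pickle=True)
    print(n,{k:(v if k!="img" else v.shape) for k,v in s.items()})
print(arm.observe()["t"])
E
```

```text
pics
{'t': 0.0, 'joint_positions': array([-1.22959413,  0.33287535, -0.06468095,  1.4609424 ,  0.02160768,
        1.34990573, -0.08849708]), 'dq': array([ 0.00098199,  0.00153264,  0.0012353 , -0.00235964,  0.00116008,
       -0.00110716,  0.00073872]), 'joint_torque': array([ 5.38031909e-04, -6.25445580e+01,  4.94750915e-02, -3.91595435e+01,
        1.62256847e-02,  9.99780226e-03,  7.74482669e-05]), 'tool_pos': array([0.22227775, 0.58373399, 0.2305132 ]), 'tool_rot': array([-8.99546386e-05,  1.80895843e-01,  9.83501998e-01, -7.11945716e-04]), 'wrist_force': array([-0.34089263, -0.19572082, -0.02043725]), 'wrist_torque': array([-0.06168593,  0.00053538,  0.01755372]), 'grip_width': 0.08558835862772499}
scene {'img': (420, 560, 3), 'vfov': 51.108875441745866, 'cx': 274.82138658640037, 'cy': 218.9811447543173, 'k1': -0.011003299185445709, 'T': array([[ 0.42663379,  0.68155535, -0.59453   ,  1.36951566],
       [ 0.90440916, -0.31767298,  0.28482968, -0.35661763],
       [ 0.00526108, -0.65921634, -0.75193493,  1.10731032],
       [ 0.        ,  0.        ,  0.        ,  1.        ]])
[... 179 characters left out ...]
48724246,  0.13388919],
       [-0.67014504, -0.53064345,  0.51896354, -0.50563634],
       [ 0.01956277, -0.7115797 , -0.70233299,  0.80780352],
       [ 0.        ,  0.        ,  0.        ,  1.        ]])}
wrist {'img': (420, 560, 3), 'vfov': 67.01582209562011, 'cx': 278.9369128760395, 'cy': 204.94973040467104, 'k1': -0.005185915686291125, 'mount': array([[-4.09818852e-04, -9.46122140e-01, -3.23809709e-01,
         8.42117295e-02],
       [ 9.99999912e-01, -4.15652853e-04, -5.11425354e-05,
         1.11007008e-04],
       [-8.62053443e-05, -3.23809702e-01,  9.46122228e-01,
        -1.41969348e-01],
       [ 0.00000000e+00,  0.00000000e+00,  0.00000000e+00,
         1.00000000e+00]])}
0.15
```

View pics/scene0.png

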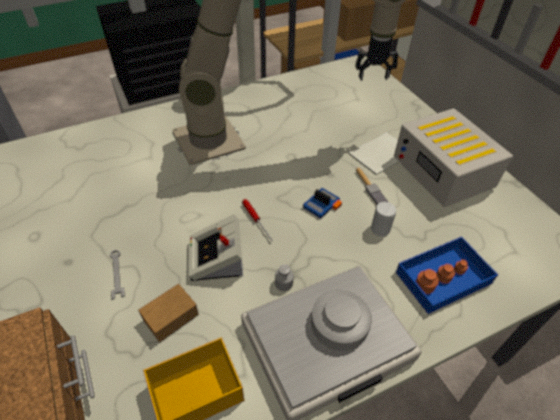

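View pics/side0.png

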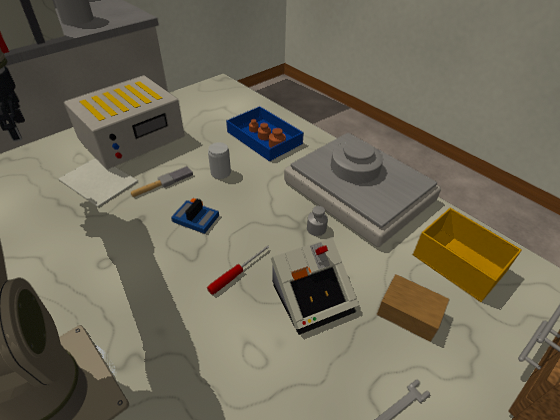

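View pics/wrist0.png

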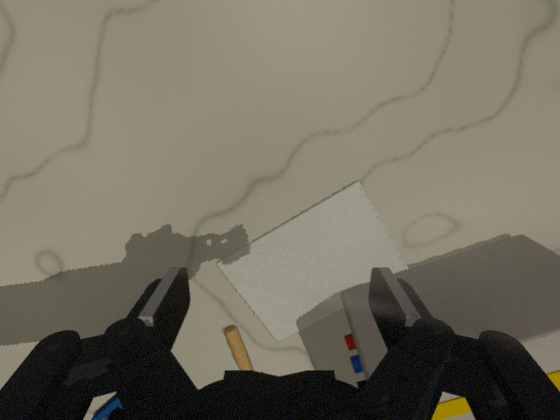

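The pack is near scene (322,202) and side (195,215). The dock is near scene (215,248) and side (315,285). I'll enlarge both.

```bash
cat > h.py <<'E'
import numpy as np, cv2
from scipy.spatial.transform import Rotation as R
def K(s):
    f=s["img"].shape[0]/2/np.tan(np.radians(s["vfov"])/2)
    return f
def ray(s,uv,T=None):
    T=s["T"] if T is None else T
    f=K(s); d=np.array([(uv[0]-s["cx"])/f,(uv[1]-s["cy"])/f]); x=d.copy()
    for _ in range(20): x=d/(1+s["k1"]*(x@x))
    v=T[:3,:3]@np.array([x[0],x[1],1]); return T[:3,3],v/np.linalg.norm(v)
def proj(s,P,T=None):
    T=s["T"] if T is None else T
    p=(np.atleast_2d(P)-T[:3,3])@T[:3,:3]; x=p[:,:2]/p[:,2:]
    r2=(x**2).sum(1,keepdims=True); return x*(1+s["k1"]*r2)*K(s)+[s["cx"],s["cy"]]
def tri(rs):
    A=0;b=0
    for o,v in rs:
        M=np.eye(3)-np.outer(v,v); A=A+M;b=b+M@o
    p=np.linalg.solve(A,b); return p,[np.linalg.norm((np.eye(3)-np.outer(v,v))@(p-o)) for o,v in rs]
def onz(s,uv,z,T=None):
    o,v=ray(s,uv,T); return o+v*(z-o[2])/v[2]
def Rq(q): return R.from_quat([q[1],q[2],q[3],q[0]]).as_matrix()
def Ttool(st):
    T=np.eye(4);T[:3,:3]=Rq(st["tool_rot"]);T[:3,3]=st["tool_pos"];return T
def load(n): return np.load(f"pics/{n}.npy",allow_pickle=True).item()
def crop(img,x0,y0,x1,y1,k,out):
    c=cv2.resize(img[y0:y1,x0:x1],None,fx=k,fy=k,interpolation=cv2.INTER_CUBIC)
    for x in range((x0+9)//10*10,x1,10): cv2.putText(c,str(x),((x-x0)*k,10),0,.35,(0,0,255),1); cv2.line(c,((x-x0)*k,12),((x-x0)*k,18),(0,0,255),1)
    for y in range((y0+9)//10*10,y1,10): cv2.putText(c,str(y),(0,(y-y0)*k),0,.35,(0,0,255),1)
    cv2.imwrite(out,c)
E
python3 - <<'E'
from h import *
s=load("scene0")["img"]; d=load("side0")["img"]
crop(s,180,205,260,285,7,"pics/c1.png"); crop(s,295,180,350,225,12,"pics/c2.png")
crop(d,265,235,365,335,6,"pics/c3.png"); crop(d,165,190,225,240,11,"pics/c4.png")
E
```

```text
(no output)
```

View pics/c1.png

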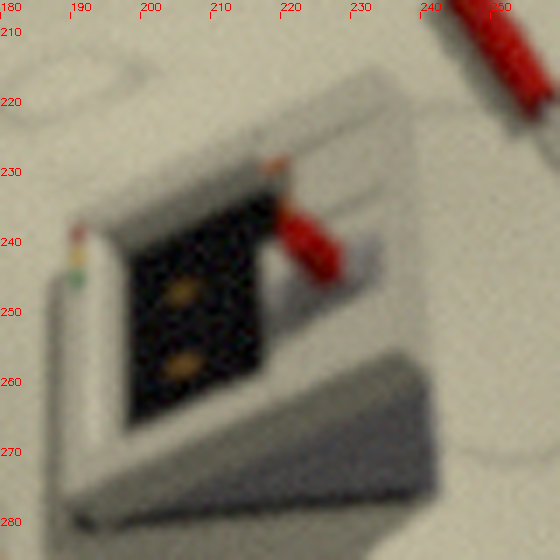

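View pics/c2.png

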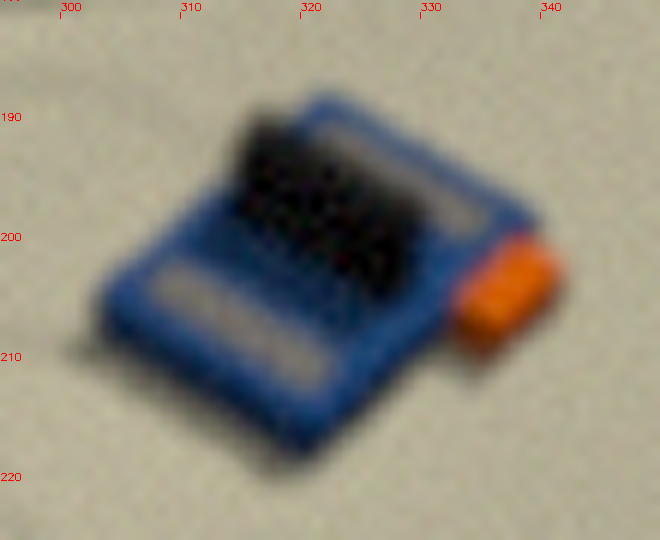

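View pics/c3.png

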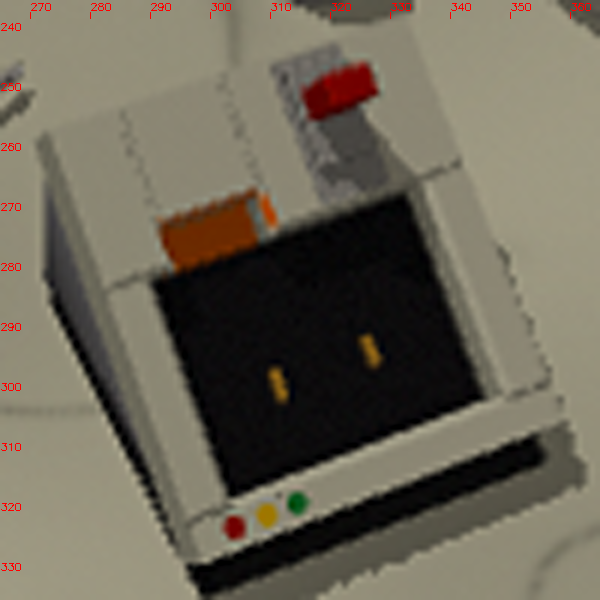

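View pics/c4.png

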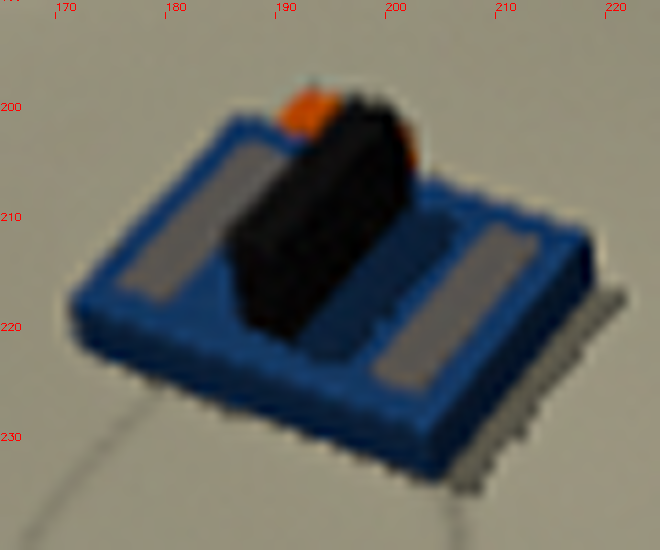

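```bash
cat > fit0.py <<'E'
from h import *
from scipy.optimize import least_squares
S=load("scene0");D=load("side0")
def px(l,x0,y0,k): return np.array([[x0+a/k-.5,y0+b/k-.5] for a,b in l])
P=np.array([[40,55],[40,-55],[-40,55],[-40,-55]])/1e3
ps=px([(545,215),(300,435),(325,90),(105,285)],295,180,12)
pd=px([(240,117),(595,235),(75,305),(425,430)],165,190,11)
for a,b,n in zip(ps,pd,P): print(n,tri([ray(S,a),ray(D,b)]))
def res(p):
    c,s=np.cos(p[3]),np.sin(p[3]); w=np.c_[P@np.array([[c,s],[-s,c]])+p[:2],np.full(4,p[2])]
    return np.r_[proj(S,w)-ps,proj(D,w)-pd].ravel()
p0=[*np.mean([tri([ray(S,a),ray(D,b)])[0] for a,b in zip(ps,pd)],0),.5]
f=min((least_squares(res,[*p0[:3],y]) for y in (-2,-.5,.5,2)),key=lambda r:r.cost)
print("pack top",f.x,np.degrees(f.x[3]),"res",f.fun.round(1))
# dock: bay corners + panel corners
Q=np.array([[43,58],[43,-58],[-43,-58],[-43,58],[108,-77],[-60,-77]])/1e3
qd=px([(152,280),(408,193),(487,398),(228,497),(410,25),(560,400)],265,235,6)
qs=px([(285,163),(265,365),(125,435),(110,235),(405,352),(65,495)],180,205,7)
for a,b,n in zip(qs,qd,Q): print(n,tri([ray(S,a),ray(D,b)]))
def Rp(psi):
    # x up slope, horizontal dir psi ; y level ; z normal
    u=np.array([np.cos(psi),np.sin(psi),0]); x=u*np.cos(np.pi/6)+[0,0,.5]; z=-u*.5+[0,0,np.cos(np.pi/6)]
    return np.c_[x,np.cross(z,x),z]
def res2(p):
    w=np.c_[Q,np.zeros(len(Q))]@Rp(p[3]).T+p[:3]
    return np.r_[proj(S,w)-qs,proj(D,w)-qd].ravel()
p0=np.mean([tri([ray(S,a),ray(D,b)])[0] for a,b in zip(qs[:4],qd)],0)
g=least_squares(res2,[*p0,1.5],loss="soft_l1")
print("panel",g.x,np.degrees(g.x[3]),"res",res2(g.x).round(1))
E
python3 fit0.py
```

```text
[0.04  0.055] (array([0.51305516, 0.3012883 , 0.01549667]), [np.float64(0.001887647656583608), np.float64(0.001887647656583769)])
[ 0.04  -0.055] (array([0.55734986, 0.19724994, 0.01725527]), [np.float64(0.00020113354851803464), np.float64(0.00020113354851797078)])
[-0.04   0.055] (array([0.4419927 , 0.26841548, 0.01575097]), [np.float64(0.002150288791606349), np.float64(0.002150288791606371)])
[-0.04  -0.055] (array([0.48480608, 0.17258923, 0.01610639]), [np.float64(0.00238940646501693), np.float64(0.002389406465016869)])
pack top [0.49942944 0.23474913 0.0159036  0.40381797] 23.137065321179346 res [-0.1  0.7  0.8  0.1 -0.2  0.2 -1.6  0.9  0.  -0.8 -0.3 -0.2 -1.1 -0.7
  0.1  0.4]
[0.043 0.058] (array([ 0.51523061, -0.13759955,  0.07215851]), [np.float64(0.005394147802116003), np.float64(0.005394147802115979)])
[ 0.043 -0.058] (array([ 0.61623227, -0.1805803 ,  0.07683907]), [np.float64(0.001270950117547037), np.float64(0.0012709501175470412)])
[-0.043 -0.058] (array([ 0.594693  , -0.24379581,  0.03272062]), [np.float64(0.005538857747894025), np.float64(0.005538857747894054)])
[-0.043  0.058] (array([ 0.4889791 , -0.21206211,  0.03462734]), [np.float64(0.0023774967691847482), np.float64(0.0023774967691848115)])
[ 0.108 -0.077] (array([ 0.65845889, -0.13540034,  0.10865044]), [np.float64(0.0039715006722821035), np.float64(0.0039715006722820766)])
[-0.06  -0.077] (array([ 0.61339438, -0.27047501,  0.0358894 ]), [np.float64(0.000612613588716793), np.float64(0.0006126135887166973)])
panel [ 0.55380994 -0.19606819  0.05539336  1.23201014] 70.58898145318429 res [-3.2 -0.3  0.3  1.4 -3.6  2.  -0.8  0.1 -0.6  0.3  0.2  0.8 -1.7 -0.8
  0.8 -1.5  0.7 -0.3 -1.6  0.  -2.1 -1.6 -1.6  3.8]
```

Emit:
carry_out:
  targets:
    - {"translation": [-0.98,-0.585,0],"roll": 0,"jaw": 0}
    - {"translation": [-0.98,-0.585,0],"roll": 0,"jaw": 0}
    - {"translation": [-0.98,-0.585,0],"roll": 0,"jaw": 0}
    - {"translation": [-0.98,-0.585,0],"roll": 0,"jaw": 0}
    - {"translation": [-0.98,-0.585,0],"roll": 0,"jaw": 0}
    - {"translation": [-0.98,-0.585,0],"roll": 0,"jaw": 0}
    - {"translation": [-0.98,-0.585,0],"roll": 0,"jaw": 0}
    - {"translation": [-0.98,-0.585,0],"roll": 0,"jaw": 0}
    - {"translation": [-0.98,-0.585,0],"roll": 0,"jaw": 0}
    - {"translation": [-0.98,-0.585,0],"roll": 0,"jaw": 0}

```text
t: 1.15
tool_pos: [0.4353, 0.3142, 0.2312]
tool_rot: [-0.0, 0.181, 0.984, -0.0]
wrist_force: [1.1, -0.1, -0.2]
grip_width: 0.0854
```

Emit:
carry_out:
  targets:
    - {"translation": [-0.98,-0.585,0],"roll": 0,"jaw": 0}
    - {"translation": [-0.98,-0.585,0],"roll": 0,"jaw": 0}
    - {"translation": [-0.98,-0.585,0],"roll": 0,"jaw": 0}
    - {"translation": [0,0,0],"roll": 1,"jaw": 0}
    - {"translation": [0,0,0],"roll": 1,"jaw": 0}
    - {"translation": [0,0,0],"roll": 1,"jaw": 0}
    - {"translation": [0,0,0],"roll": 1,"jaw": 0}
    - {"translation": [0,0,0],"roll": 1,"jaw": 0}
    - {"translation": [0,0,0],"roll": 1,"jaw": 0}
    - {"translation": [0,0,0],"roll": 1,"jaw": 0}

```text
t: 2.15
tool_pos: [0.4982, 0.2348, 0.2311]
tool_rot: [-0.0, 0.47, 0.883, -0.0]
wrist_force: [0.5, 0.3, -0.1]
grip_width: 0.0852
```

Emit:
carry_out:
  targets:
    - {"translation": [0,0,0],"roll": 1,"jaw": 0}
    - {"translation": [0,0,0],"roll": 1,"jaw": 0}
    - {"translation": [0,0,0],"roll": 1,"jaw": 0}
    - {"translation": [0,0,0],"roll": 1,"jaw": 0}
    - {"translation": [0,0,0],"roll": 1,"jaw": 0}
    - {"translation": [0,0,0],"roll": 1,"jaw": 0}
    - {"translation": [0,0,0],"roll": 1,"jaw": 0}
    - {"translation": [0,0,0],"roll": 1,"jaw": 0}
    - {"translation": [0,0,0],"roll": 1,"jaw": 0}
    - {"translation": [0,0,0],"roll": 1,"jaw": 0}

```text
t: 3.15
tool_pos: [0.4982, 0.2349, 0.2311]
tool_rot: [-0.0, 0.799, 0.601, -0.0]
wrist_force: [-0.4, -0.2, -0.2]
grip_width: 0.0855
```

Emit:
carry_out:
  targets:
    - {"translation": [0,0,0],"roll": 1,"jaw": 0}
    - {"translation": [0,0,0],"roll": 1,"jaw": 0}
    - {"translation": [0,0,0],"roll": 1,"jaw": 0}
    - {"translation": [0,0,0],"roll": 1,"jaw": 0}
    - {"translation": [0,0,0],"roll": 1,"jaw": 0}
    - {"translation": [0,0,0],"roll": 1,"jaw": 0}
    - {"translation": [0,0,0],"roll": 1,"jaw": 0}
    - {"translation": [0,0,0],"roll": 1,"jaw": 0}
    - {"translation": [0,0,0],"roll": 1,"jaw": 0}
    - {"translation": [0,0,0],"roll": 1,"jaw": 0}

```text
t: 4.15
tool_pos: [0.4982, 0.2348, 0.2311]
tool_rot: [0.0, 0.978, 0.207, -0.0]
wrist_force: [0.8, -0.5, 0.9]
grip_width: 0.0854
```

```bash
cat >> h.py <<'E'
def shot(n,name):
    from plant import arm,snapshot
    st=arm.observe(); s=snapshot(n)
    if n=="wrist": s["T"]=Ttool(st)@s["mount"]
    s["st"]=st
    np.save(f"pics/{name}.npy",s,allow_pickle=True); cv2.imwrite(f"pics/{name}.png",s["img"]); 
    print(st["t"],st["tool_pos"].round(4),"yaw_y",np.degrees(np.arctan2(*Ttool(st)[[1,0],1])).round(2),"q7",st["joint_positions"].round(2),"F",st["wrist_force"].round(1),"w",round(st["grip_width"],4))
    return s
E
python3 -c "
from h import *
s=shot('wrist','w1')"
```

```text
4.15 [0.4982 0.2348 0.2311] yaw_y -66.05 q7 [-0.89  0.17  0.42  1.68 -0.07  1.31 -1.62] F [ 0.8 -0.5  0.9] w 0.0854
```

View pics/w1.png

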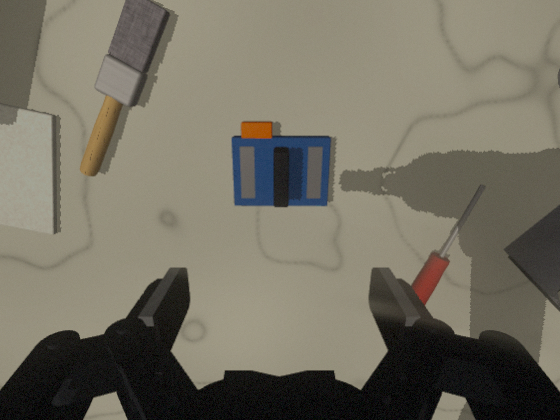

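```bash
python3 - <<'E'
from h import *
s=load("w1"); crop(s["img"],225,115,345,215,6,"pics/c5.png")
print(proj(s,[[.4994,.2347,.02],[.4982,.2348,.02]]))
E
```

```text
[[280.04750389 172.59170481]
 [279.53840722 173.50049129]]
```

View pics/c5.png

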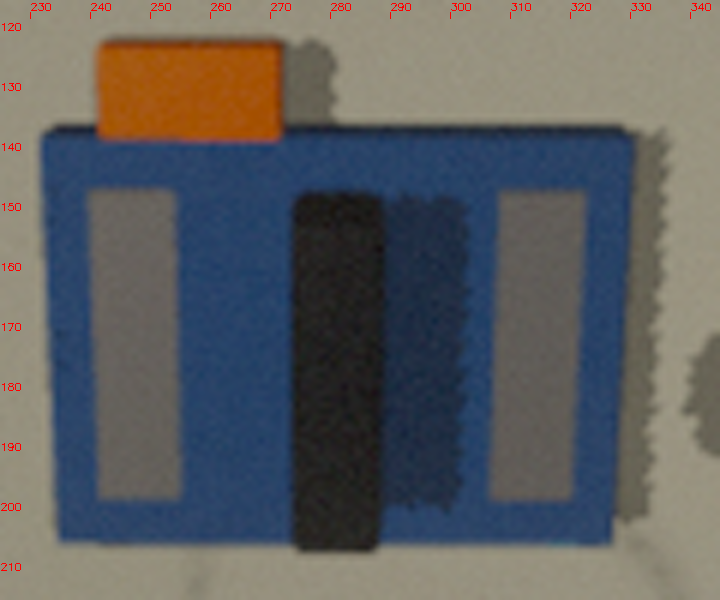

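```bash
cat > fit1.py <<'E'
exec(open("fit0.py").read().split("# dock")[0])
W=load("w1"); pw=px([(42,136),(634,134),(42+16,542),(612,543)],225,115,6)
for zz in (None,.020):
    def r3(p):
        p=np.array(p,float)
        if zz: p[2]=zz
        c,s=np.cos(p[3]),np.sin(p[3]); w=np.c_[P@np.array([[c,s],[-s,c]])+p[:2],np.full(4,p[2])]
        return (proj(W,w)-pw).ravel()
    f=least_squares(r3,f.x); print(zz,f.x,np.degrees(f.x[3]),f.fun.round(1))
T=Ttool(W["st"]); t=np.array([f.x[0],f.x[1],.020])
print("tool delta (units):",(T[:3,:3].T@(t-T[:3,3]))/.03, "yaw want y",np.degrees(f.x[3])-90,"have",np.degrees(np.arctan2(T[1,1],T[0,1])))
E
python3 fit1.py|tail -3
```

```text
None [0.49897755 0.23380986 0.01456513 0.41637154] 23.856331868250066 [-0.2 -0.3 -0.1  0.2  0.3  0.1  0.   0. ]
0.02 [0.49999655 0.23429295 0.01456513 0.41636503] 23.855958923763446 [-1.  -0.7  0.7 -0.2 -0.4  0.7  0.7  0.6]
tool delta (units): [0.04953321 0.04087191 7.03600128] yaw want y -66.14404107623656 have -66.04912087363103
```

Emit:
carry_out:
  targets:
    - {"translation": [0.05,0.04,0.9],"roll": 0.02,"jaw": 0}
    - {"translation": [0,0,0.9],"roll": 0,"jaw": 0}
    - {"translation": [0,0,0.9],"roll": 0,"jaw": 0}
    - {"translation": [0,0,0.8],"roll": 0,"jaw": 0}
    - {"translation": [0,0,0],"roll": 0,"jaw": 0}

```text
t: 4.7
tool_pos: [0.4983, 0.2335, 0.1232]
tool_rot: [0.001, 0.978, 0.209, -0.003]
wrist_force: [-0.4, 0.6, -0.2]
grip_width: 0.0851
```

```bash
python3 - <<'E'
from h import *
s=shot('wrist','w2'); crop(s["img"],190,90,370,225,4,"pics/c6.png")
E
```

```text
4.7 [0.4983 0.2335 0.1232] yaw_y -65.85 q7 [-0.87  0.27  0.41  1.81 -0.12  1.09 -1.57] F [-0.4  0.6 -0.2] w 0.0851
```

View pics/c6.png

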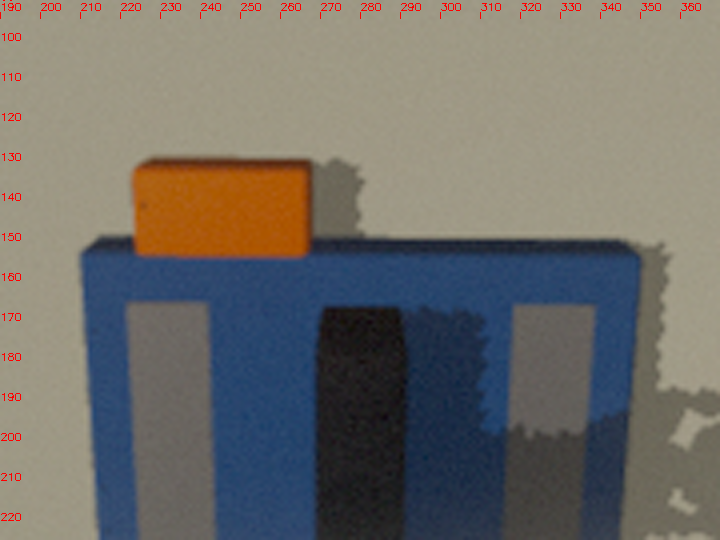

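```bash
python3 - <<'E'
from h import *
s=load('w2'); crop(s["img"],195,140,355,260,5,"pics/c7.png")
E
```

```text
(no output)
```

View pics/c7.png

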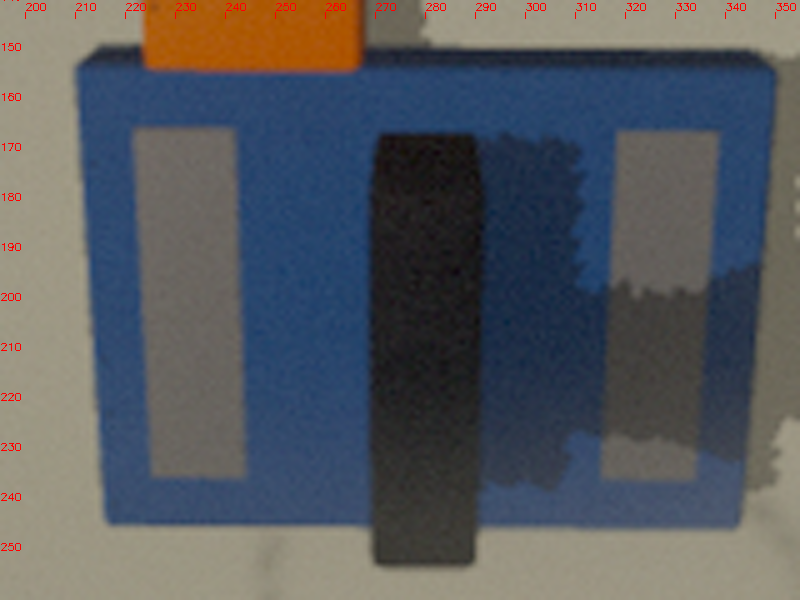

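```bash
cat > fit2.py <<'E'
exec(open("fit1.py").read().split("for zz")[0])
V=load("w2"); pv=px([(78,67),(776,68),(107,524),(740,527)],195,140,5)
def wp(p):
    c,s=np.cos(p[3]),np.sin(p[3]); return np.c_[P@np.array([[c,s],[-s,c]])+p[:2],np.full(4,p[2])]
for which in ("w2","both","all"):
    def r3(p):
        w=wp(p); r=(proj(V,w)-pv).ravel()
        if which!="w2": r=np.r_[r,(proj(W,w)-pw).ravel()]
        if which=="all": r=np.r_[r,(proj(S,w)-ps).ravel(),(proj(D,w)-pd).ravel()]
        return r
    f=least_squares(r3,f.x); print(which,f.x,np.degrees(f.x[3]),f.fun.round(1))
for a,b,n in zip(pw,pv,P): print(n,tri([ray(W,a),ray(V,b)]))
c,s=np.cos(f.x[3]),np.sin(f.x[3])
rib=np.array([[-30,8],[-30,-8],[30,8],[30,-8]])/1e3@np.array([[c,s],[-s,c]])+f.x[:2]
print(proj(V,np.c_[rib,np.full(4,.054)]), proj(V,np.c_[rib,np.full(4,.049)]))
E
python3 fit2.py|tail -15; python3 -c "
from h import *;from plant import arm;s=arm.observe();print(s['tool_pos'],Ttool(s))"
```

```text
0.1  0.4]
all [0.49897831 0.23382679 0.01602921 0.4156533 ] 23.81517955643653 [-0.3 -0.7  0.1 -0.2 -0.  -0.   0.  -0.1 -0.4 -0.1  0.1  0.4  0.1  0.4
  0.2  0.4 -0.5  0.5  0.7  0.1 -0.7  0.2 -1.8  1.  -0.2 -0.5 -0.3 -0.2
 -1.  -0.2  0.4  0.5]
[0.04  0.055] (array([0.51413936, 0.29934914, 0.02070226]), [np.float64(0.00010026723767475287), np.float64(0.00010026723767479724)])
[ 0.04  -0.055] (array([0.55814771, 0.20105639, 0.02124453]), [np.float64(0.00018694359420652262), np.float64(0.00018694359420622523)])
[-0.04   0.055] (array([0.44168846, 0.26812006, 0.01886058]), [np.float64(0.0001633224260685086), np.float64(0.00016332242606840406)])
[-0.04  -0.055] (array([0.48591378, 0.16887281, 0.01981009]), [np.float64(3.672608371314446e-05), np.float64(3.672608371320405e-05)])
[[268.66713326 255.16504633]
 [290.15056079 255.25896541]
 [268.20704206 176.71683009]
 [291.65145203 176.83519598]] [[268.86181374 252.01601376]
 [289.92451558 252.10866885]
 [268.42914886 174.96080016]
 [291.37294328 175.07698429]]
[0.4994104  0.23395118 0.12536549] [[ 9.12645803e-01  4.08744723e-01 -2.32146072e-03  4.99410398e-01]
 [ 4.08741644e-01 -9.12648559e-01 -1.69598960e-03  2.33951179e-01]
 [-2.81190458e-03  5.98960121e-04 -9.99995867e-01  1.25365494e-01]
 [ 0.00000000e+00  0.00000000e+00  0.00000000e+00  1.00000000e+00]]
```

Emit:
carry_out:
  targets:
    - {"translation": [0,0,0.9],"roll": 0,"jaw": 0}
    - {"translation": [0,0,0.9],"roll": 0,"jaw": 0}
    - {"translation": [0,0,0.9],"roll": 0,"jaw": 0.3}
    - {"translation": [0,0,0.6],"roll": 0,"jaw": 0.5}
    - {"translation": [0,0,0],"roll": 0,"jaw": 0.6}
    - {"translation": [0,0,0],"roll": 0,"jaw": 1}
    - {"translation": [0,0,0],"roll": 0,"jaw": 1}
    - {"translation": [0,0,0],"roll": 0,"jaw": 1}
    - {"translation": [0,0,0],"roll": 0,"jaw": 1}

```text
t: 5.65
tool_pos: [0.5016, 0.2352, 0.0294]
tool_rot: [-0.001, 0.978, 0.208, 0.002]
wrist_force: [-1.6, -0.0, 8.0]
grip_width: 0.0149
```

```bash
python3 - <<'E'
from h import *
s=shot('wrist','w3')
E
```

```text
5.65 [0.5016 0.2352 0.0294] yaw_y -65.93 q7 [-0.84  0.39  0.38  1.88 -0.18  0.9  -1.53] F [-1.6 -0.   8. ] w 0.0149
```

View pics/w3.png

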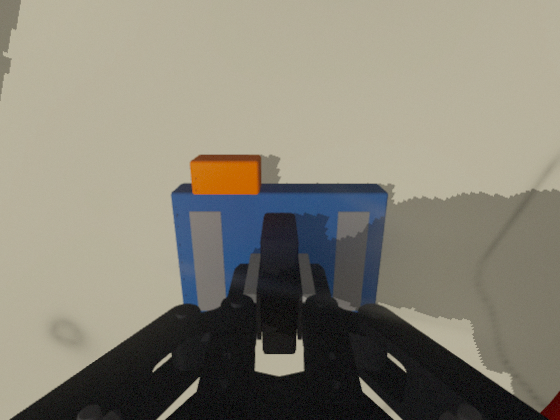

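Emit:
carry_out:
  targets:
    - {"translation": [0,0,-0.4],"roll": 0,"jaw": 1}
    - {"translation": [0,0,-0.8],"roll": 0,"jaw": 1}
    - {"translation": [0,0,-0.9],"roll": 0,"jaw": 1}
    - {"translation": [0,0,-0.9],"roll": 0,"jaw": 1}
    - {"translation": [0,0,-0.9],"roll": 0,"jaw": 1}
    - {"translation": [0,0,-0.9],"roll": 0,"jaw": 1}
    - {"translation": [0,0,-0.9],"roll": 0,"jaw": 1}
    - {"translation": [0,0,-0.5],"roll": 0,"jaw": 1}
    - {"translation": [0,0,0],"roll": 0,"jaw": 1}

```text
t: 6.6
tool_pos: [0.5012, 0.2347, 0.2165]
tool_rot: [-0.001, 0.978, 0.208, 0.002]
wrist_force: [0.6, 0.4, -2.3]
grip_width: 0.0154
```

```bash
python3 - <<'E'
from h import *
s=shot('wrist','w4');print(Ttool(s["st"])[:3,:3].round(4),s["st"]["wrist_torque"])
E
```

```text
6.6 [0.5012 0.2347 0.2165] yaw_y -65.96 q7 [-0.89  0.18  0.42  1.7  -0.08  1.27 -1.61] F [ 0.6  0.4 -2.3] w 0.0154
[[ 0.9133  0.4073  0.0037]
 [ 0.4073 -0.9133  0.0029]
 [ 0.0046 -0.0011 -1.    ]] [ 0.01007343 -0.0483639   0.02473056]
```

View pics/w4.png

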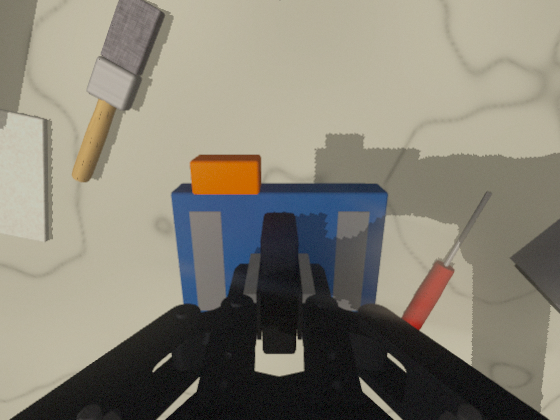

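Emit:
carry_out:
  targets:
    - {"translation": [-0.2,0.5,0],"roll": 0,"jaw": 1}
    - {"translation": [-0.41,0.95,0],"roll": 0,"jaw": 1}
    - {"translation": [-0.41,0.95,0],"roll": 0,"jaw": 1}
    - {"translation": [-0.41,0.95,0],"roll": 0,"jaw": 1}
    - {"translation": [-0.41,0.95,0],"roll": 0,"jaw": 1}
    - {"translation": [-0.41,0.95,0],"roll": 0,"jaw": 1}
    - {"translation": [-0.41,0.95,0],"roll": 0,"jaw": 1}
    - {"translation": [-0.41,0.95,0],"roll": 0,"jaw": 1}
    - {"translation": [-0.41,0.95,0],"roll": 0,"jaw": 1}
    - {"translation": [-0.41,0.95,0],"roll": 0,"jaw": 1}

```text
t: 7.65
tool_pos: [0.503, -0.0634, 0.2122]
tool_rot: [-0.0, 0.978, 0.208, -0.001]
wrist_force: [0.1, -0.3, -2.0]
grip_width: 0.0151
```

Emit:
carry_out:
  targets:
    - {"translation": [-0.41,0.95,0],"roll": 0,"jaw": 1}
    - {"translation": [-0.41,0.95,0],"roll": 0,"jaw": 1}
    - {"translation": [-0.41,0.95,0],"roll": 0,"jaw": 1}
    - {"translation": [-0.41,0.95,0],"roll": 0,"jaw": 1}
    - {"translation": [-0.41,0.95,0],"roll": 0,"jaw": 1}
    - {"translation": [-0.41,0.95,0],"roll": 0,"jaw": 1}
    - {"translation": [-0.41,0.95,0],"roll": 0,"jaw": 1}
    - {"translation": [-0.41,0.95,0],"roll": 0,"jaw": 1}
    - {"translation": [-0.25,0.55,0],"roll": 0,"jaw": 1}

```text
t: 8.55
tool_pos: [0.5049, -0.3307, 0.2121]
tool_rot: [-0.0, 0.978, 0.207, -0.001]
wrist_force: [0.5, -0.4, -2.7]
grip_width: 0.0151
```

Emit:
carry_out:
  targets:
    - {"translation": [0,0,0],"roll": -1,"jaw": 1}
    - {"translation": [0,0,0],"roll": -1,"jaw": 1}
    - {"translation": [0,0,0],"roll": -1,"jaw": 1}
    - {"translation": [0,0,0],"roll": -1,"jaw": 1}
    - {"translation": [0,0,0],"roll": -1,"jaw": 1}
    - {"translation": [0,0,0],"roll": -1,"jaw": 1}
    - {"translation": [0,0,0],"roll": -1,"jaw": 1}
    - {"translation": [0,0,0],"roll": -1,"jaw": 1}
    - {"translation": [0,0,0],"roll": -1,"jaw": 1}
    - {"translation": [0,0,0],"roll": -0.3,"jaw": 1}

```text
t: 9.55
tool_pos: [0.5058, -0.328, 0.2122]
tool_rot: [-0.001, 0.816, 0.578, -0.001]
wrist_force: [-1.0, 0.0, -2.8]
grip_width: 0.0149
```

```bash
python3 - <<'E'
from h import *
s=shot('wrist','w5')
E
```

```text
9.55 [ 0.5058 -0.328   0.2122] yaw_y -19.37 q7 [-0.03  0.34  0.66  1.58 -0.21  1.3   0.33] F [-1.   0.  -2.8] w 0.0149
```

View pics/w5.png

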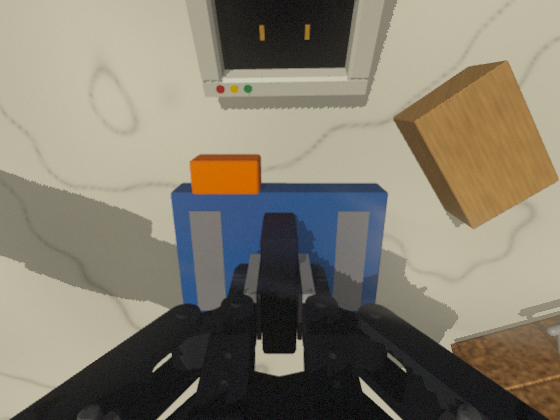

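Emit:
carry_out:
  targets:
    - {"translation": [0.9,0,-0.6],"roll": 0,"jaw": 1}
    - {"translation": [0.9,0,-0.7],"roll": 0,"jaw": 1}
    - {"translation": [0.5,0,-0.3],"roll": 0,"jaw": 1}
    - {"translation": [0,0,0],"roll": 0,"jaw": 1}
    - {"translation": [0,0,0],"roll": 0,"jaw": 1}

```text
t: 10.1
tool_pos: [0.5297, -0.2628, 0.2607]
tool_rot: [-0.0, 0.817, 0.577, -0.0]
wrist_force: [-1.8, -0.7, -2.8]
grip_width: 0.0149
```

```bash
python3 - <<'E'
from h import *
s=shot('wrist','w6')
E
```

```text
10.1 [ 0.5297 -0.2628  0.2607] yaw_y -19.52 q7 [-0.14  0.27  0.65  1.54 -0.16  1.39  0.18] F [-1.8 -0.7 -2.8] w 0.0149
```

View pics/w6.png

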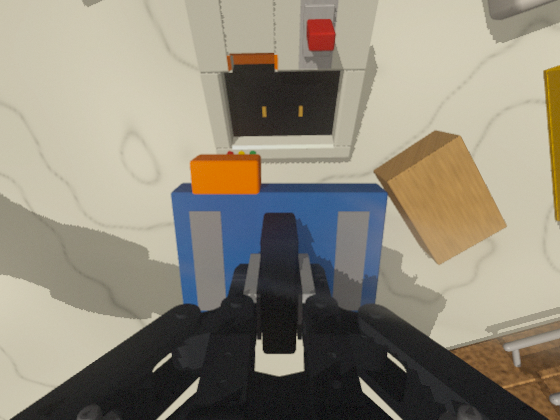

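```bash
python3 - <<'E'
from h import *
s=load('w6'); crop(s["img"],180,0,380,165,4,"pics/c8.png")
s=load('w5'); crop(s["img"],180,0,400,105,3,"pics/c9.png")
E
```

```text
(no output)
```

View pics/c8.png

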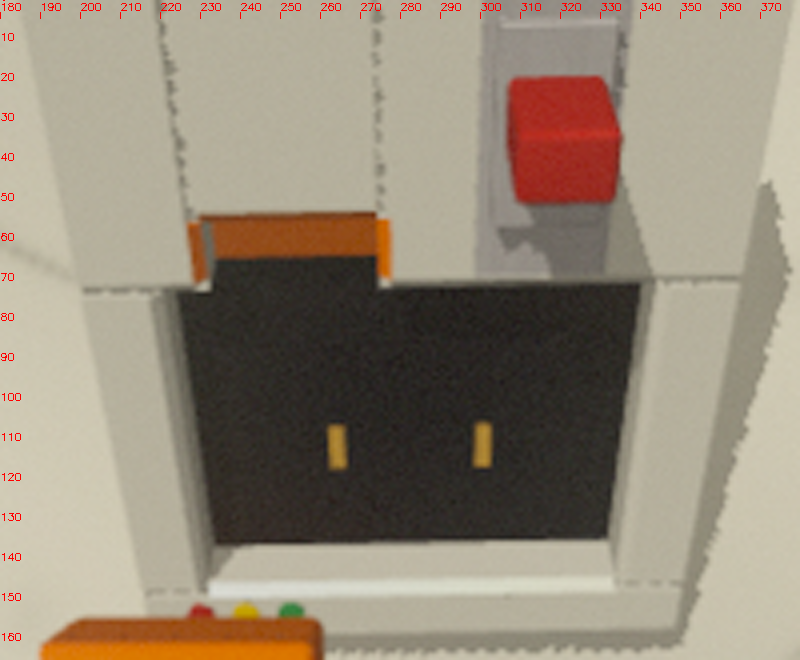

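View pics/c9.png

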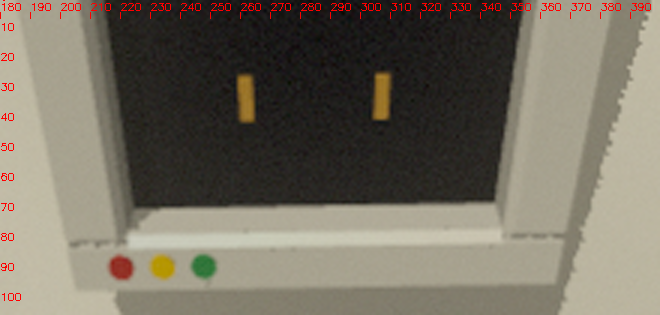

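```bash
cat > fit3.py <<'E'
from h import *
from scipy.optimize import least_squares
A=load("w6");B=load("w5")
def px(a,x0,y0,k): return np.array([x0+a[0]/k-.5,y0+a[1]/k-.5])
def Rp(psi,al):
    u=np.array([np.cos(psi),np.sin(psi),0]); x=u*np.cos(al)+[0,0,np.sin(al)]; z=-u*np.sin(al)+[0,0,np.cos(al)]
    return np.c_[x,np.cross(z,x),z]
ob=[]
def a(X,p): ob.append((A,X,px(p,180,0,4),p))
def b(X,p): ob.append((B,X,px(p,180,0,3),p))
a((-43,58,-20),(217,543)); a((-43,-58,-20),(607,538)); b((-43,58,-20),(133,207)); b((-43,-58,-20),(497,203))
b((-60,77,0),(75,290)); b((-60,-77,0),(560,284))
a(('u',77,0),(83,290)); a(('u',-77,0),(740,276)); a(('l',77,0),(145,593)); a(('l',-77,0),(690,583)); b(('l',77,0),(68,246)); b(('l',-77,0),(570,236))
a((43,None,-20),(300,257))
a(('t+',-20,37),(518,138)); a(('t+',-40,37),(620,132)); a(('t-',-20,37),(518,203)); a(('t-',-40,37),(614,201))
def pts(p,X):
    x={'u':p[5],'l':p[6],'t+':95-p[7],'t-':81-p[7]}.get(X[0],X[0]); y=X[1] if X[1] is not None else 27+p[8]
    return np.array([x,y,X[2]])/1e3
def res(p,fa=None):
    M=Rp(p[3],p[4] if fa is None else fa); r=[]
    for s,X,q,_ in ob: r.append(proj(s,M@pts(p,X)+p[:3])[0]-q)
    return np.array(r).ravel()
for fa in (None,np.pi/6):
    f=least_squares(res,[.554,-.196,.06,1.232,np.pi/6,43,-45,3,0],args=(fa,),x_scale=[.01,.01,.01,.1,.1,1,1,1,1],loss="soft_l1")
    print(f.x.round(4),np.degrees(f.x[3:5]).round(2)); r=res(f.x,fa).reshape(-1,2)
    print([(o[1],tuple(x.round(1))) for o,x in zip(ob,r)])
np.save("panel.npy",f.x)
E
python3 fit3.py
```

```text
[  0.5554  -0.1991   0.0605   1.2494   0.4917  43.3484 -44.7871   6.8108
  -0.0573] [71.58 28.17]
[((-43, 58, -20), (np.float64(-0.2), np.float64(1.1))), ((-43, -58, -20), (np.float64(0.7), np.float64(0.4))), ((-43, 58, -20), (np.float64(0.9), np.float64(0.7))), ((-43, -58, -20), (np.float64(-0.1), np.float64(-0.2))), ((-60, 77, 0), (np.float64(0.6), np.float64(0.1))), ((-60, -77, 0), (np.float64(-0.6), np.float64(-0.8))), (('u', 77, 0), (np.float64(-0.0), np.float64(0.0))), (('u', -77, 0), (np.float64(0.1), np.float64(0.0))), (('l', 77, 0), (np.float64(-0.2), np.float64(0.5))), (('l', -77, 0), (np.float64(-1.3), np.float64(0.3))), (('l', 77, 0), (np.float64(-0.1), np.float64(-0.5))), (('l', -77, 0), (np.float64(-0.9), np.float64(-0.2))), ((43, None, -20), (np.float64(-0.0), np.float64(-1.6))), (('t+', -20, 37), (np.float64(-0.0), np.float64(-1.6))), (('t+', -40, 37), (np.float64(1.0), np.float64(-0.6))), (('t-', -20, 37), (np.float64(-0.9), np.float64(1.4))), (('t-', -40, 37), (np.float64(0.5), np.float64(1.3)))]
[  0.555   -0.2      0.0606   1.25     0.2504  44.9852 -44.4597   3.67
[... 257 characters left out ...]
77, 0), (np.float64(0.9), np.float64(0.2))), ((-60, -77, 0), (np.float64(-1.1), np.float64(-0.8))), (('u', 77, 0), (np.float64(-0.7), np.float64(0.2))), (('u', -77, 0), (np.float64(0.5), np.float64(0.0))), (('l', 77, 0), (np.float64(-0.1), np.float64(0.4))), (('l', -77, 0), (np.float64(-1.6), np.float64(0.1))), (('l', 77, 0), (np.float64(0.0), np.float64(-0.4))), (('l', -77, 0), (np.float64(-1.3), np.float64(-0.2))), ((43, None, -20), (np.float64(-0.0), np.float64(-0.5))), (('t+', -20, 37), (np.float64(0.1), np.float64(-1.5))), (('t+', -40, 37), (np.float64(1.6), np.float64(-0.6))), (('t-', -20, 37), (np.float64(-0.8), np.float64(1.4))), (('t-', -40, 37), (np.float64(1.0), np.float64(1.4)))]
```

```bash
python3 - <<'E'
from h import *
s=load('w6'); crop(s["img"],160,145,400,245,3,"pics/c10.png")
E
```

```text
(no output)
```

View pics/c10.png

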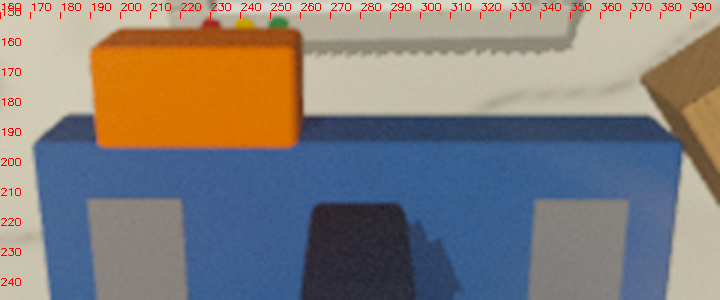

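```bash
python3 - <<'E'
from h import *
from scipy.optimize import least_squares
s=load("w6");M=s["mount"]
X=np.array([[40,55,0],[40,-55,0],[40,55,-20],[40,-55,-20],[56,44,0],[56,10,0]])/1e3
# note tool: x fwd, y right(=-pack y), z down
q=np.array([(35,143),(683,140),(68,116),(650,116),(93,47),(300,45)])/3+[160-.5,145-.5]
def w(p):
    c,t=np.cos(p[3]),np.sin(p[3]); Y=X*[1,-1,-1]
    ca,sa=np.cos(p[4]),np.sin(p[4]); Y=Y@np.array([[ca,0,-sa],[0,1,0],[sa,0,ca]]) if len(p)>4 else Y
    return Y@np.array([[c,t,0],[-t,c,0],[0,0,1]])+p[:3]
f=least_squares(lambda p:(proj(s,w(np.r_[p,0]),M)-q).ravel(),[0,0,.01,0]);print(f.x,np.degrees(f.x[3]),f.fun.round(1))
f=least_squares(lambda p:(proj(s,w(np.array([p[0],p[1],.0094,p[2],0])),M)-q).ravel(),[0,0,0]);print(f.x,np.degrees(f.x[2]),f.fun.round(1))
E
```

```text
[-0.00232701 -0.00052868  0.01275263  0.00047039] 0.026951156208746923 [ 0.1 -0.3  0.4  0.7  0.4 -1.3 -0.  -1.3 -0.4  0.6 -0.4  1.2]
[-0.00159655 -0.00034537  0.00124345] 0.0712444859633146 [-1.8  0.2  3.1  1.3 -1.1 -1.1  2.2 -0.9 -2.   0.3 -0.4  1. ]
```

Emit:
carry_out:
  targets:
    - {"translation": [0.7,0.03,0],"roll": -0.18,"jaw": 1}
    - {"translation": [0.8,0.04,0],"roll": 0,"jaw": 1}
    - {"translation": [0.62,0.03,0.5],"roll": 0,"jaw": 1}
    - {"translation": [0,0,0.9],"roll": 0,"jaw": 1}
    - {"translation": [0,0,0.9],"roll": 0,"jaw": 1}
    - {"translation": [0,0,0.9],"roll": 0,"jaw": 1}
    - {"translation": [0,0,0.6],"roll": 0,"jaw": 1}
    - {"translation": [0,0,0.3],"roll": 0,"jaw": 1}
    - {"translation": [0,0,0],"roll": 0,"jaw": 1}
    - {"translation": [0,0,0],"roll": 0,"jaw": 1}

```text
t: 11.15
tool_pos: [0.5539, -0.2036, 0.139]
tool_rot: [0.0, 0.812, 0.584, 0.0]
wrist_force: [-0.0, -0.8, -1.9]
grip_width: 0.0144
```

```bash
python3 - <<'E'
from h import *
s=shot('wrist','w7'); s=shot('side','s7'); a=s["img"]; crop(a,240,180,380,340,4,"pics/c11.png")
s=shot('scene','e7'); crop(s["img"],170,180,290,290,6,"pics/c12.png")
E
```

```text
11.15 [ 0.5539 -0.2036  0.139 ] yaw_y -18.58 q7 [-0.2   0.36  0.58  1.7  -0.21  1.15  0.12] F [-0.  -0.8 -1.9] w 0.0144
11.2 [ 0.5542 -0.2037  0.1393] yaw_y -18.57 q7 [-0.2   0.36  0.58  1.7  -0.21  1.15  0.12] F [ 0.2 -0.1 -2.1] w 0.0154
11.25 [ 0.5543 -0.2036  0.1394] yaw_y -18.56 q7 [-0.2   0.36  0.58  1.7  -0.21  1.15  0.12] F [-0.3 -0.  -2.9] w 0.0147
```

View pics/w7.png

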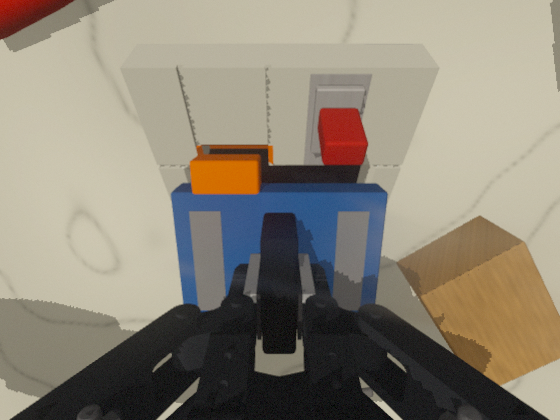

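View pics/c11.png

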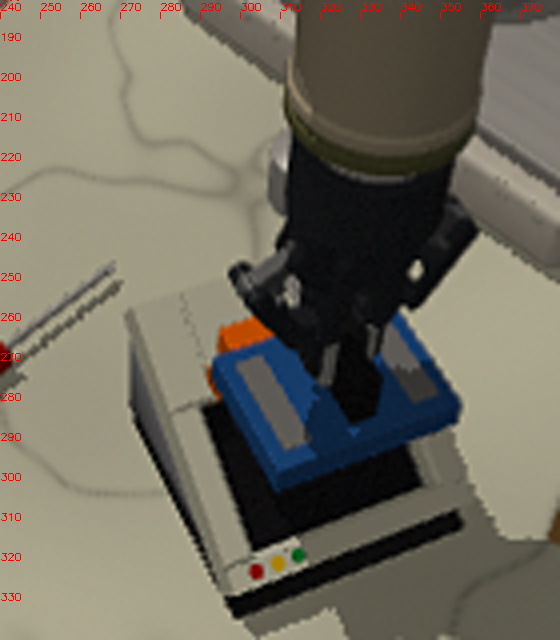

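View pics/c12.png

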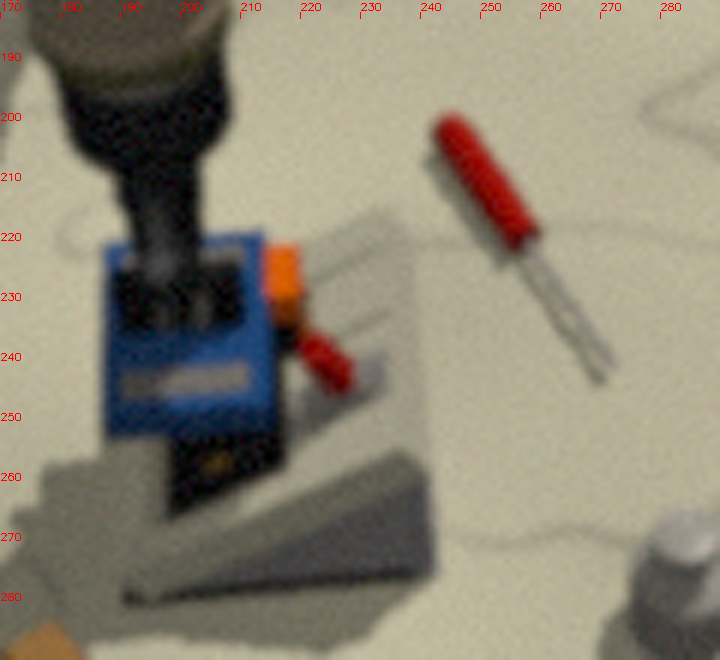

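```bash
python3 - <<'E'
from h import *
s=load('w7'); crop(s["img"],120,35,320,205,4,"pics/c13.png");crop(s["img"],260,35,460,205,4,"pics/c14.png")
E
```

```text
(no output)
```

View pics/c13.png

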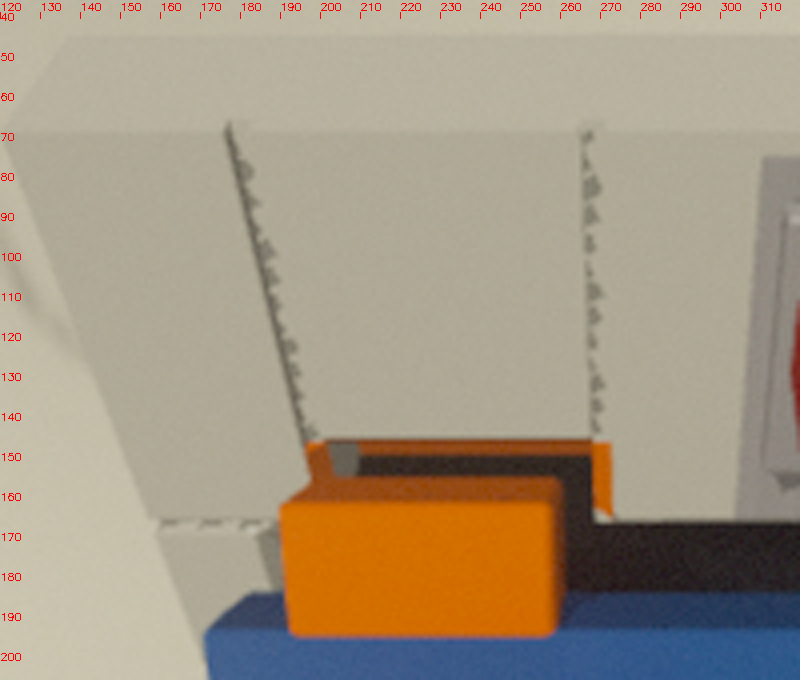

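View pics/c14.png

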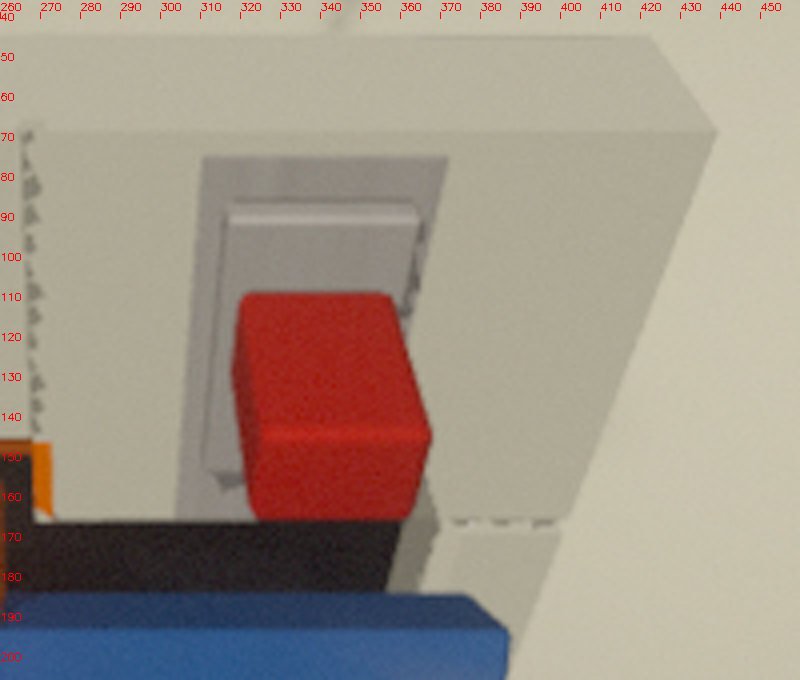

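```bash
cat > fit4.py <<'E'
exec(open("fit3.py").read().split("for fa")[0])
C=load("w7")
def c(X,p): ob.append((C,X,px(p,120,35,4),p))
def d(X,p): ob.append((C,X,px(p,260,35,4),p))
c((108,77,0),(3,130)); d((108,-77,0),(717,130)); c(('u',77,0),(155,520)); d(('u',-77,0),(570,520))
c((62,4,0),(612,441)); c((62,50,0),(306,441))
d(('t+',-20,37),(256,434)); d(('t+',-40,37),(430,434)); d(('t-',-20,37),(260,518)); d(('t-',-40,37),(413,518))
for fa in (None,np.pi/6):
    f=least_squares(res,[.554,-.196,.06,1.232,np.pi/6,43,-45,3,0],args=(fa,),x_scale=[.01,.01,.01,.1,.1,1,1,1,1],loss="soft_l1")
    print(f.x.round(4),np.degrees(f.x[3:5]).round(2)); r=res(f.x,fa).reshape(-1,2)
    print([(o[1],*map(float,x.round(1))) for o,x in zip(ob,r)])
np.save("panel.npy",f.x)
E
python3 fit4.py
```

```text
[  0.5549  -0.2002   0.0602   1.2492   0.5244  45.3757 -44.2471   3.483
  -0.3061] [71.57 30.05]
[((-43, 58, -20), -0.2, 0.9), ((-43, -58, -20), 0.4, 0.2), ((-43, 58, -20), 0.8, 0.7), ((-43, -58, -20), -0.6, -0.2), ((-60, 77, 0), 0.9, 0.3), ((-60, -77, 0), -1.4, -0.5), (('u', 77, 0), -0.7, -0.0), (('u', -77, 0), 0.4, -0.0), (('l', 77, 0), -0.2, 0.3), (('l', -77, 0), -1.7, 0.2), (('l', 77, 0), 0.0, -0.5), (('l', -77, 0), -1.5, -0.1), ((43, None, -20), -0.0, -0.3), (('t+', -20, 37), 0.1, -1.3), (('t+', -40, 37), 1.5, -0.3), (('t-', -20, 37), -0.9, 1.6), (('t-', -40, 37), 0.9, 1.6), ((108, 77, 0), 0.3, 0.8), ((108, -77, 0), -0.3, -0.2), (('u', 77, 0), -0.4, 0.5), (('u', -77, 0), -0.7, -0.3), ((62, 4, 0), 0.3, -1.3), ((62, 50, 0), -0.8, -1.0), (('t+', -20, 37), 1.1, -0.9), (('t+', -40, 37), 2.4, -1.0), (('t-', -20, 37), -3.0, 1.6), (('t-', -40, 37), 0.5, 1.5)]
[  0.5549  -0.2002   0.0603   1.2492   2.4234  45.3697 -44.2126   3.5381
  -0.304 ] [ 71.57 138.85]
[((-43, 58, -20), -0.2, 0.9), ((-43, -58, -20), 0.4, 0.2), ((-43, 58, -20), 0.8, 0.7), ((-43, -58, -20), -0.6, -0.1), ((-60, 77, 0), 0.9, 0.4), ((-60, -77, 0), -1.3, -0.5), (('u', 77, 0), -0.7, -0.0), (('u', -77, 0), 0.4, -0.0), (('l', 77, 0), -0.2, 0.3), (('l', -77, 0), -1.7, 0.2), (('l', 77, 0), 0.0, -0.5), (('l', -77, 0), -1.5, -0.1), ((43, None, -20), -0.0, -0.3), (('t+', -20, 37), 0.1, -1.3), (('t+', -40, 37), 1.5, -0.3), (('t-', -20, 37), -0.9, 1.6), (('t-', -40, 37), 0.9, 1.6), ((108, 77, 0), 0.3, 0.7), ((108, -77, 0), -0.3, -0.3), (('u', 77, 0), -0.4, 0.5), (('u', -77, 0), -0.7, -0.3), ((62, 4, 0), 0.3, -1.3), ((62, 50, 0), -0.8, -1.1), (('t+', -20, 37), 1.1, -0.9), (('t+', -40, 37), 2.4, -1.0), (('t-', -20, 37), -3.0, 1.6), (('t-', -40, 37), 0.5, 1.5)]
```

Emit:
carry_out:
  targets:
    - {"translation": [-0.02,0,0.4],"roll": 0,"jaw": 1}
    - {"translation": [0,0,0.5],"roll": 0,"jaw": 1}
    - {"translation": [0,0,0.3],"roll": 0,"jaw": 1}
    - {"translation": [0,0,0.1],"roll": 0,"jaw": 1}
    - {"translation": [0,0,0],"roll": 0,"jaw": 1}

```text
t: 11.8
tool_pos: [0.5531, -0.2038, 0.0985]
tool_rot: [-0.0, 0.812, 0.584, -0.001]
wrist_force: [-0.3, 0.1, -3.0]
grip_width: 0.0154
```

```bash
python3 - <<'E'
from h import *
s=shot('wrist','w8'); s=shot('side','s8'); crop(s["img"],250,240,370,340,5,"pics/c15.png")
E
```

```text
11.8 [ 0.5531 -0.2038  0.0985] yaw_y -18.55 q7 [-0.19  0.4   0.57  1.74 -0.24  1.07  0.14] F [-0.3  0.1 -3. ] w 0.0154
11.85 [ 0.5535 -0.2039  0.0991] yaw_y -18.55 q7 [-0.19  0.4   0.57  1.74 -0.24  1.07  0.14] F [ 0.4 -0.  -1.6] w 0.0147
```

View pics/w8.png

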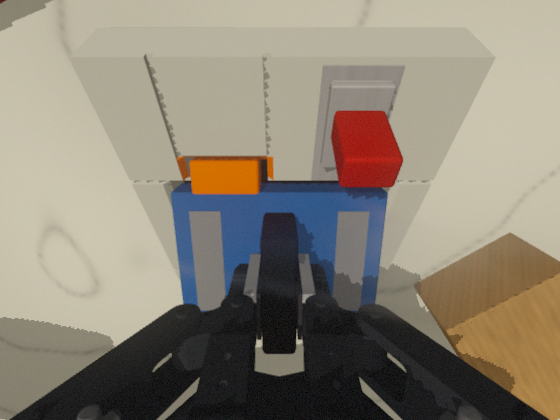

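View pics/c15.png

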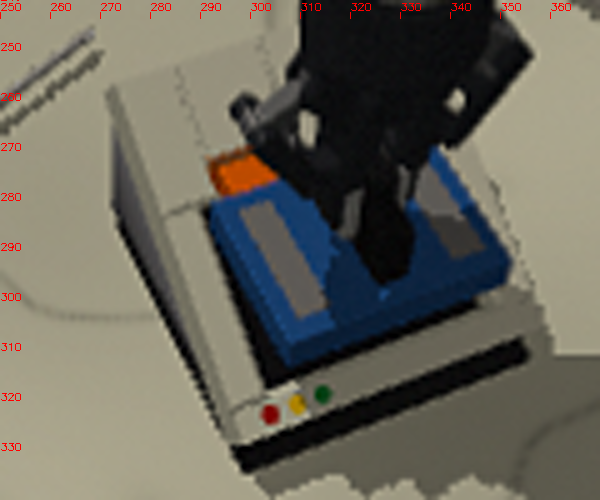

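Emit:
carry_out:
  targets:
    - {"translation": [0,0,0.07],"roll": 0,"jaw": 1}
    - {"translation": [-0.02,0,0.07],"roll": 0,"jaw": 1}
    - {"translation": [-0.03,0,0.07],"roll": 0,"jaw": 1}
    - {"translation": [-0.03,0,0.07],"roll": 0,"jaw": 1}
    - {"translation": [-0.03,0,0.07],"roll": 0,"jaw": 1}

```text
t: 12.4
tool_pos: [0.5532, -0.2085, 0.0907]
tool_rot: [0.001, 0.812, 0.584, 0.001]
wrist_force: [-3.5, -3.6, 12.2]
grip_width: 0.0151
```

```bash
python3 - <<'E'
from h import *
s=shot('wrist','w9');print(s["st"]["wrist_torque"])
E
```

```text
12.4 [ 0.5532 -0.2085  0.0907] yaw_y -18.6 q7 [-0.18  0.41  0.57  1.74 -0.25  1.05  0.15] F [-3.5 -3.6 12.2] w 0.0151
[-0.00741558  0.79837817  0.15806642]
```

View pics/w9.png

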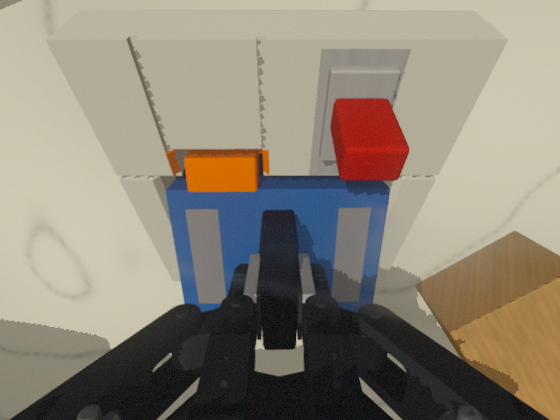

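Emit:
carry_out:
  targets:
    - {"translation": [-0.01,0,0.08],"roll": 0,"jaw": 1}
    - {"translation": [-0.01,0,0.08],"roll": 0,"jaw": 1}
    - {"translation": [-0.01,0,0.08],"roll": 0,"jaw": 1}
    - {"translation": [-0.01,0,0.08],"roll": 0,"jaw": 1}

```text
t: 12.85
tool_pos: [0.5522, -0.2127, 0.0816]
tool_rot: [0.003, 0.813, 0.583, -0.0]
wrist_force: [-5.1, -12.3, 13.7]
grip_width: 0.0151
```

```bash
python3 - <<'E'
from h import *
s=shot('wrist','w10');print(s["st"]["wrist_torque"]);s=shot('side','s10'); crop(s["img"],250,240,370,340,5,"pics/c16.png")
E
```

```text
12.85 [ 0.5522 -0.2127  0.0816] yaw_y -18.72 q7 [-0.17  0.42  0.57  1.75 -0.26  1.04  0.16] F [ -5.1 -12.3  13.7] w 0.0151
[-1.72097346  1.32363275  0.39675086]
12.9 [ 0.552  -0.2128  0.0813] yaw_y -18.73 q7 [-0.17  0.43  0.57  1.75 -0.26  1.04  0.16] F [ -6.  -11.   15.3] w 0.0148
```

View pics/w10.png

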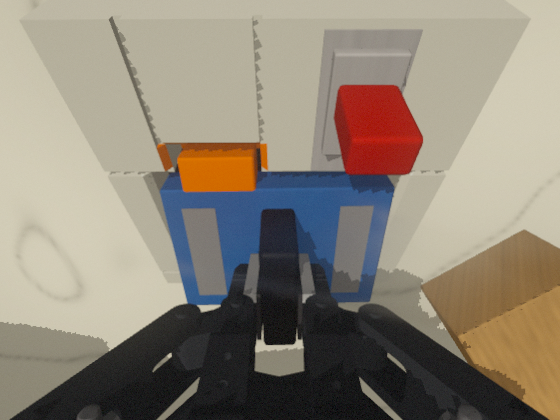

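View pics/c16.png

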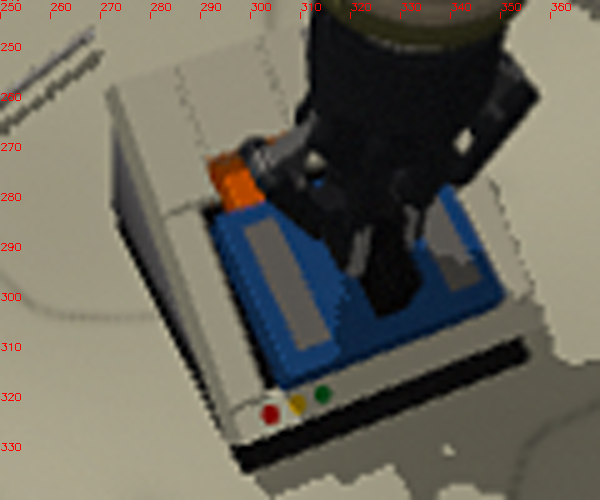

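```bash
python3 - <<'E'
from h import *
s=load('w10'); crop(s["img"],150,130,400,310,3,"pics/c17.png")
E
```

```text
(no output)
```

View pics/c17.png

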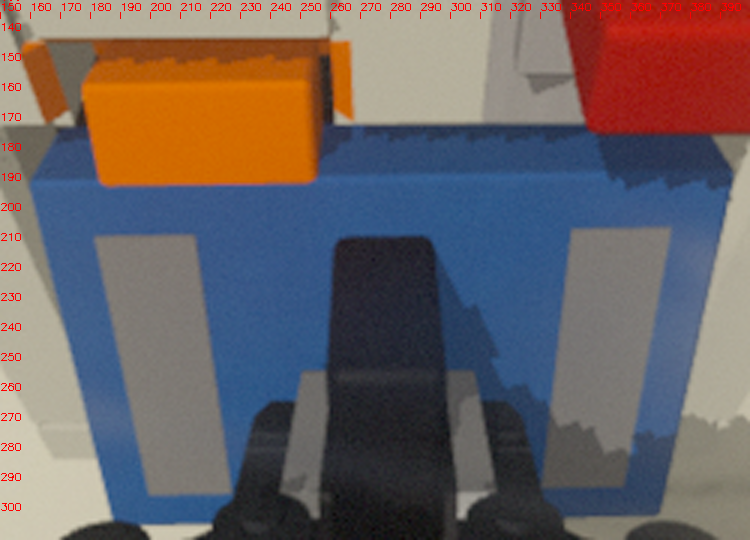

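```bash
cat > packfit.py <<'E'
from h import *
from scipy.optimize import least_squares
pp=np.load("panel.npy")
def Rp(psi,al=np.pi/6):
    u=np.array([np.cos(psi),np.sin(psi),0]); x=u*np.cos(al)+[0,0,np.sin(al)]; z=-u*np.sin(al)+[0,0,np.cos(al)]
    return np.c_[x,np.cross(z,x),z]
M=Rp(pp[3]);O=pp[:3]
X=np.array([[40,55,20],[40,-55,20],[-40,55,20],[-40,-55,20],[56,44,20],[56,10,20]])/1e3
def fit(name,q,x0,y0,k,X=X):
    s=load(name); q=np.array(q)/k+[x0-.5,y0-.5]
    def w(p): return (X@R.from_rotvec(p[3:]).as_matrix().T+p[:3])@M.T+O
    f=least_squares(lambda p:(proj(s,w(p))-q).ravel(),[0,0,0,0,-.3,0],x_scale=[.01]*3+[.1]*3)
    # rot y sign: theta raised -x end => rotvec y = +theta
    print("pack underside in panel mm",(f.x[:3]*1e3).round(1),"rotvec deg",np.degrees(f.x[3:]).round(1),"res",f.fun.round(1))
    ts=s["st"]["tool_pos"]; print("TCP in panel",((ts-O)@M*1e3).round(1))
    return f
E
python3 - <<'E'
from packfit import *
fit("w10",[(32,180),(728,178),(115,522),(660,514),(85,80),(316,80)],150,130,3)
fit("w6",[(35,143),(683,140),(93,47),(300,45)],160,145,3,X[[0,1,4,5]])
E
```

```text
pack underside in panel mm [-8.6  0.  -6.6] rotvec deg [ 0.1 16.5 -0. ] res [ 0.4 -0.7  1.1 -1.7 -0.2 -0.3 -1.2  0.9  0.1  1.2 -0.5  0.6]
TCP in panel [-0.3 -1.4 24.8]
pack underside in panel mm [ 24.    4.8 183.9] rotvec deg [ 0.7 35.1 -1.3] res [-0.2 -0.2  0.1 -0.2  0.2 -0.  -0.1  0.4]
TCP in panel [ 41.8   4.1 207.3]
```

Emit:
carry_out:
  targets:
    - {"translation": [0.1,0,0],"roll": 0,"jaw": 1}
    - {"translation": [0.1,0,0.03],"roll": 0,"jaw": 1}
    - {"translation": [0.05,0,0.06],"roll": 0,"jaw": 1}
    - {"translation": [0,0,0.06],"roll": 0,"jaw": 1}

```text
t: 13.35
tool_pos: [0.5534, -0.2121, 0.0787]
tool_rot: [0.006, 0.814, 0.581, -0.002]
wrist_force: [-12.0, -28.8, 20.9]
grip_width: 0.015
```

```bash
python3 - <<'E'
from h import *
s=shot('wrist','w11');print(s["st"]["wrist_torque"]);crop(s["img"],150,130,400,310,3,"pics/c18.png")
E
```

```text
13.35 [ 0.5534 -0.2121  0.0787] yaw_y -18.99 q7 [-0.18  0.43  0.57  1.75 -0.25  1.03  0.15] F [-12.  -28.8  20.9] w 0.015
[-5.55866458  2.54903297  0.64226192]
```

View pics/c18.png

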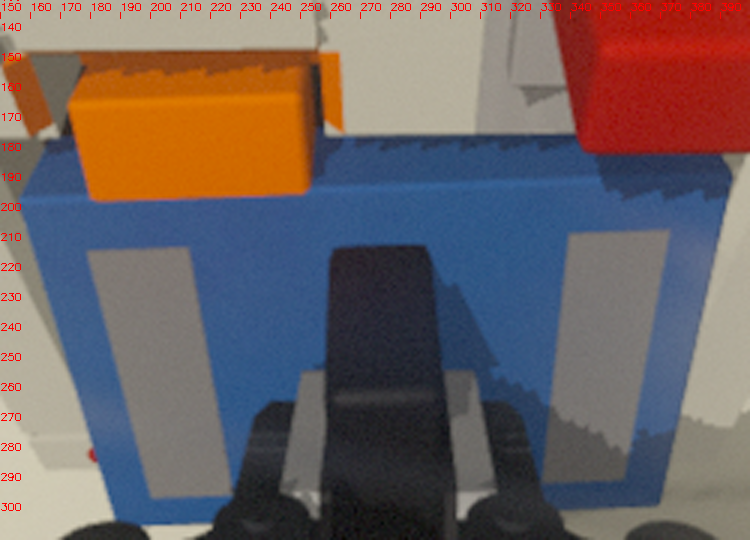

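Emit:
carry_out:
  targets:
    - {"translation": [-0.1,0,-0.2],"roll": 0,"jaw": 1}
    - {"translation": [0,0,-0.3],"roll": 0,"jaw": 1}
    - {"translation": [0,0,-0.1],"roll": 0,"jaw": 1}
    - {"translation": [0,0,0],"roll": 0,"jaw": 1}

```text
t: 13.8
tool_pos: [0.5523, -0.2058, 0.0927]
tool_rot: [0.001, 0.812, 0.584, -0.001]
wrist_force: [-3.6, -8.6, -4.0]
grip_width: 0.015
```

```bash
python3 - <<'E'
from h import *
s=shot('wrist','w12');print(s["st"]["wrist_torque"]);crop(s["img"],150,130,400,310,3,"pics/c19.png")
E
```

```text
13.8 [ 0.5523 -0.2058  0.0927] yaw_y -18.59 q7 [-0.18  0.41  0.57  1.74 -0.24  1.06  0.14] F [-3.6 -8.6 -4. ] w 0.015
[-2.1181737   0.81298883  0.25984817]
```

View pics/c19.png

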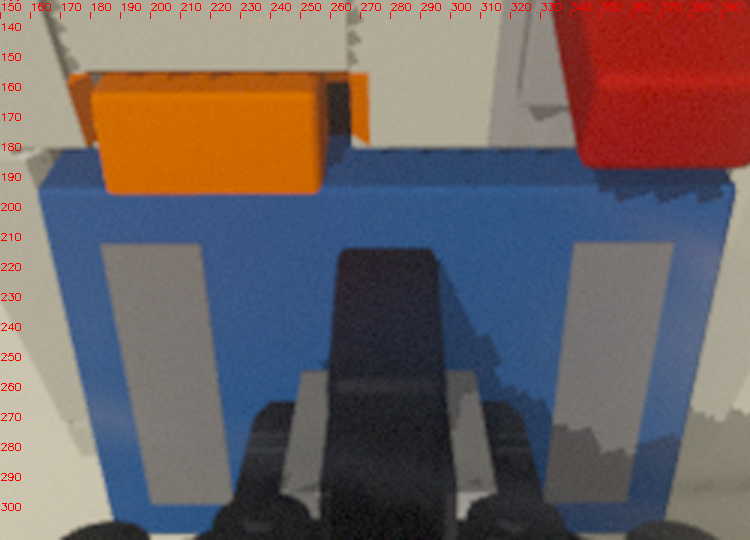

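```bash
python3 - <<'E'
from packfit import *
fit("w11",[(22,200),(732,176),(115,522),(658,505),(70,99),(308,91)],150,130,3)
f=fit("w12",[(40,188),(733,187),(116,532),(664,530),(94,90),(322,90)],150,130,3)
Rm=R.from_rotvec(f.x[3:]).as_matrix()
for n,c in dict(earbot=(56,27,0),eartop=(56,27,20),blkbot=(40,-30,0),blktop=(40,-30,20),lowbot=(-40,0,0)).items(): print(n,((Rm@(np.array(c)/1e3)+f.x[:3])*1e3).round(1))
E
```

```text
pack underside in panel mm [-7.8 -0.6 -8.6] rotvec deg [ 1.1 13.8  0.3] res [-0.4 -1.5  0.4 -0.5  0.4  0.5 -0.5 -0.   0.3  0.6 -0.3  1. ]
TCP in panel [-1.  -2.4 21.8]
pack underside in panel mm [0.9 1.4 1.4] rotvec deg [ 0.  17.7 -0.1] res [ 0.3 -0.7  0.8 -0.9  0.3  0.1 -1.   0.4 -0.1  0.7 -0.4  0.5]
TCP in panel [10.9  0.7 31.2]
earbot [ 54.3  28.3 -15.6]
eartop [60.4 28.3  3.4]
blkbot [ 39.  -28.6 -10.8]
blktop [ 45.  -28.6   8.2]
lowbot [-37.2   1.5  13.5]
```

Emit:
carry_out:
  targets:
    - {"translation": [-0.05,0,0.06],"roll": 0,"jaw": 1}
    - {"translation": [-0.02,0,0.08],"roll": 0,"jaw": 1}
    - {"translation": [-0.02,0,0.08],"roll": 0,"jaw": 1}
    - {"translation": [-0.01,0,0.08],"roll": 0,"jaw": 1}

```text
t: 14.25
tool_pos: [0.5532, -0.206, 0.0841]
tool_rot: [0.0, 0.812, 0.584, 0.001]
wrist_force: [-2.9, -0.4, 9.9]
grip_width: 0.0149
```

```bash
python3 - <<'E'
from h import *
s=shot('wrist','w13');print(s["st"]["wrist_torque"]);crop(s["img"],150,130,400,310,3,"pics/c20.png")
E
```

```text
14.25 [ 0.5532 -0.206   0.0841] yaw_y -18.5 q7 [-0.18  0.42  0.56  1.75 -0.26  1.05  0.16] F [-2.9 -0.4  9.9] w 0.0149
[0.77953293 0.71746613 0.16129761]
```

View pics/c20.png

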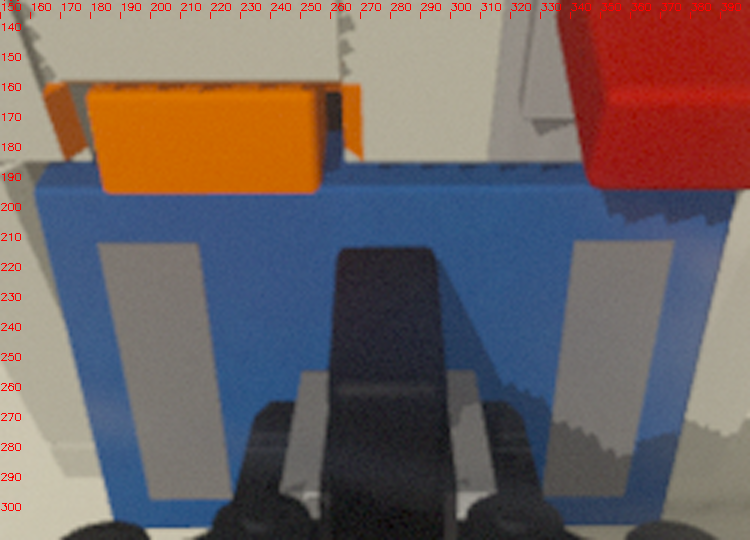

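```bash
cat >> packfit.py <<'E'
def corners(f):
    Rm=R.from_rotvec(f.x[3:]).as_matrix()
    for n,c in dict(earbot=(56,27,0),eartop=(56,27,20),blktop=(40,-30,20),lowbot=(-40,0,0)).items(): print(n,((Rm@(np.array(c)/1e3)+f.x[:3])*1e3).round(1))
E
python3 - <<'E'
from packfit import *
f=fit("w13",[(36,188),(735,187),(116,525),(660,524),(88,90),(321,90)],150,130,3);corners(f)
E
```

```text
pack underside in panel mm [-2.   0.7 -6.5] rotvec deg [ 0.  15.8 -0.1] res [ 0.1 -0.9  0.7 -0.7 -0.   0.1 -0.6  0.2  0.3  0.7 -0.6  0.6]
TCP in panel [ 6.7 -0.3 23.7]
earbot [ 52.   27.6 -21.7]
eartop [57.4 27.6 -2.5]
blktop [ 41.9 -29.4   1.8]
lowbot [-40.5   0.8   4.4]
```

Emit:
carry_out:
  targets:
    - {"translation": [0,0,0.08],"roll": 0,"jaw": 1}
    - {"translation": [0,0,0.09],"roll": 0,"jaw": 1}
    - {"translation": [0,0,0.09],"roll": 0,"jaw": 1}
    - {"translation": [0,0,0.09],"roll": 0,"jaw": 1}

```text
t: 14.7
tool_pos: [0.5526, -0.2093, 0.0748]
tool_rot: [0.002, 0.812, 0.583, -0.0]
wrist_force: [-5.3, -10.4, 13.6]
grip_width: 0.0148
```

```bash
python3 - <<'E'
from h import *
s=shot('wrist','w14');print(s["st"]["wrist_torque"]);crop(s["img"],150,130,400,310,3,"pics/c21.png")
E
```

```text
14.7 [ 0.5526 -0.2093  0.0748] yaw_y -18.63 q7 [-0.17  0.43  0.56  1.76 -0.26  1.03  0.16] F [ -5.3 -10.4  13.6] w 0.0148
[-1.23021238  1.37862024  0.46240714]
```

View pics/c21.png

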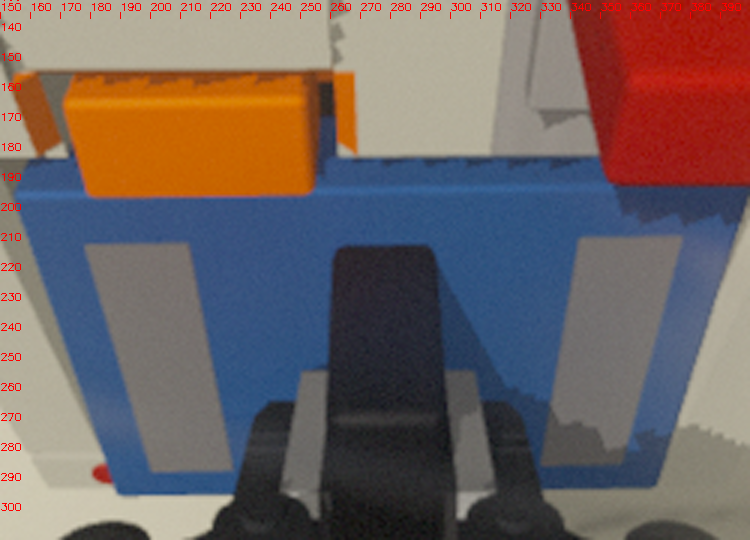

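```bash
python3 - <<'E'
from packfit import *
f=fit("w14",[(16,191),(752,188),(117,493),(656,487),(64,98),(313,97)],150,130,3);corners(f)
E
```

```text
pack underside in panel mm [ -2.7   0.5 -13.8] rotvec deg [ 0.2  7.4 -0.1] res [-0.2 -0.4  0.5 -0.8  0.1 -0.2 -0.6  0.5  0.4  0.5 -0.3  0.4]
TCP in panel [-0.9 -0.8 17.3]
earbot [ 52.8  27.4 -21. ]
eartop [55.4 27.3 -1.2]
blktop [ 39.4 -29.7   0.7]
lowbot [-42.4   0.6  -8.7]
```

Emit:
carry_out:
  targets:
    - {"translation": [0.05,0,0.07],"roll": 0,"jaw": 1}
    - {"translation": [0.02,0,0.08],"roll": 0,"jaw": 1}
    - {"translation": [0,0,0.08],"roll": 0,"jaw": 1}

```text
t: 15.05
tool_pos: [0.5521, -0.2101, 0.0682]
tool_rot: [0.002, 0.813, 0.582, -0.001]
wrist_force: [-11.6, -17.3, 17.2]
grip_width: 0.0146
```

```bash
python3 - <<'E'
from h import *
s=shot('wrist','w15');print(s["st"]["wrist_torque"]);crop(s["img"],150,130,400,310,3,"pics/c22.png")
E
```

```text
15.05 [ 0.5521 -0.2101  0.0682] yaw_y -18.76 q7 [-0.17  0.44  0.56  1.76 -0.26  1.01  0.16] F [-11.6 -17.3  17.2] w 0.0146
[-2.88953227  2.39521803  0.37883543]
```

View pics/c22.png

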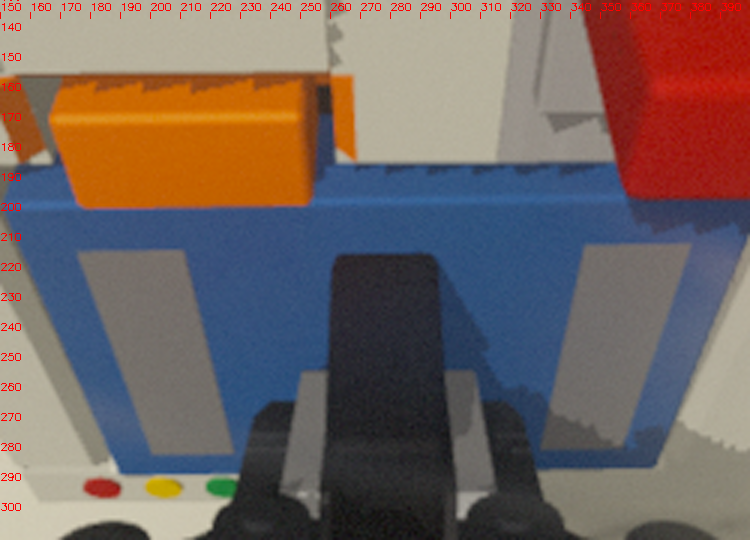

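```bash
python3 - <<'E'
from packfit import *
f=fit("w15",[(0,201),(768,196),(118,473),(656,466),(50,118),(308,119)],150,130,3);corners(f)
E
```

```text
pack underside in panel mm [ -2.3   0.6 -18.6] rotvec deg [ 0.3  1.4 -0.2] res [ 0.4  0.8  0.1  0.2  0.4 -0.2 -0.6  0.3 -0.6  0.   0.2 -1. ]
TCP in panel [-4.9 -0.6 12. ]
earbot [ 53.8  27.4 -19.8]
eartop [54.3 27.3  0.2]
blktop [ 38.1 -29.6   0.3]
lowbot [-42.2   0.7 -17.6]
```

Emit:
carry_out:
  targets:
    - {"translation": [0,0,0.08],"roll": 0,"jaw": 1}
    - {"translation": [-0.1,0,0.04],"roll": 0,"jaw": 1}
    - {"translation": [-0.1,0,0],"roll": 0,"jaw": 1}

```text
t: 15.4
tool_pos: [0.5521, -0.2111, 0.0655]
tool_rot: [0.0, 0.812, 0.583, 0.001]
wrist_force: [-9.8, 7.3, 26.9]
grip_width: 0.0152
```

```bash
python3 - <<'E'
from h import *
s=shot('wrist','w16');print(s["st"]["wrist_torque"]);crop(s["img"],150,130,400,310,3,"pics/c23.png")
E
```

```text
15.4 [ 0.5521 -0.2111  0.0655] yaw_y -18.61 q7 [-0.16  0.45  0.56  1.76 -0.27  1.01  0.17] F [-9.8  7.3 26.9] w 0.0152
[ 1.8606843   1.83639999 -0.14996787]
```

View pics/c23.png

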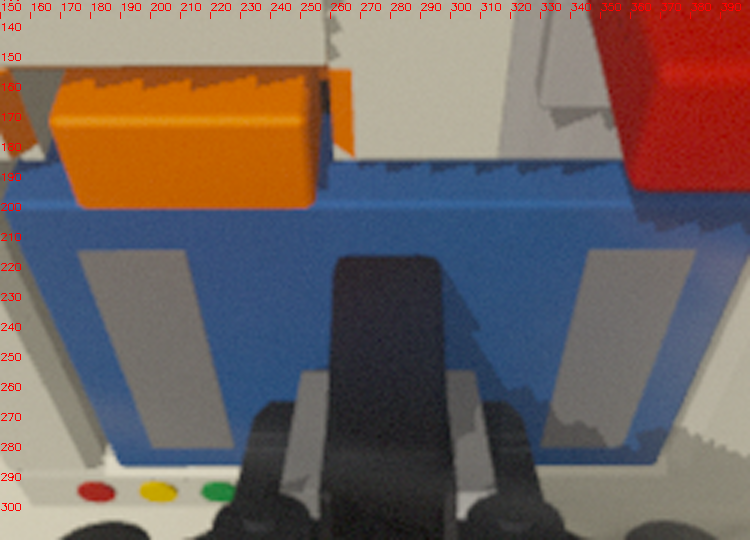

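Emit:
carry_out:
  targets:
    - {"translation": [0.05,0,-0.1],"roll": 0,"jaw": 1}
    - {"translation": [0,0,-0.1],"roll": 0,"jaw": 1}
    - {"translation": [0,0,0],"roll": 0,"jaw": 1}

```text
t: 15.75
tool_pos: [0.552, -0.2082, 0.0687]
tool_rot: [-0.0, 0.812, 0.584, 0.0]
wrist_force: [0.4, -0.3, -3.1]
grip_width: 0.0149
```

```bash
python3 - <<'E'
from packfit import *
s=shot('wrist','w17');print(s["st"]["wrist_torque"]);crop(s["img"],150,130,400,310,3,"pics/c24.png")
f=fit("w16",[(0,201),(775,199),(119,464),(656,463),(50,119),(312,121)],150,130,3);corners(f)
E
```

```text
15.75 [ 0.552  -0.2082  0.0687] yaw_y -18.49 q7 [-0.16  0.44  0.56  1.76 -0.27  1.02  0.17] F [ 0.4 -0.3 -3.1] w 0.0149
[ 0.01980631  0.01971642 -0.02261954]
pack underside in panel mm [ -3.   -0.1 -20.3] rotvec deg [ 0.1 -0.4 -0.3] res [ 0.4  0.5  0.1  0.6  0.4  0.2 -0.4 -0.2 -0.5 -0.   0.1 -0.9]
TCP in panel [-7.1 -0.9 10.2]
earbot [ 53.1  26.6 -19.9]
eartop [53.  26.6  0.1]
blktop [ 36.7 -30.3  -0.1]
lowbot [-43.    0.1 -20.6]
```

View pics/c24.png

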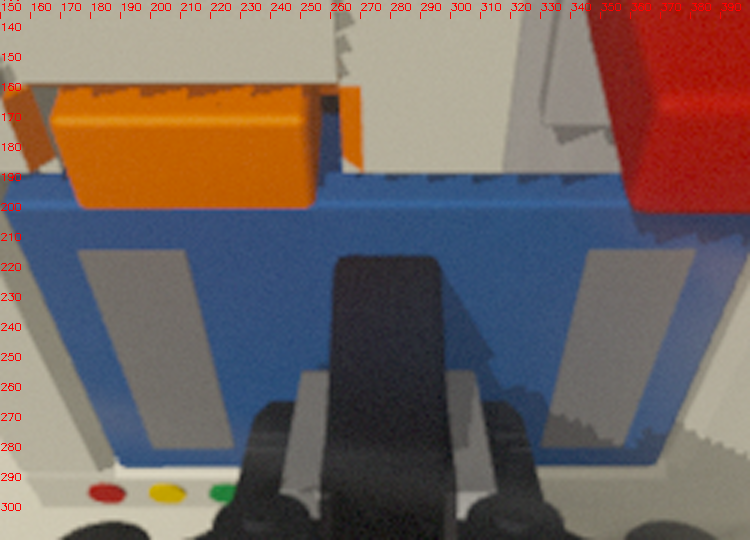

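Emit:
carry_out:
  targets:
    - {"translation": [-0.03,0,0.05],"roll": 0,"jaw": 1}
    - {"translation": [0,0,0],"roll": 0,"jaw": 1}
    - {"translation": [0,0,0],"roll": 0,"jaw": 0.6}
    - {"translation": [0,0,0],"roll": 0,"jaw": 0.5}
    - {"translation": [0,0,0],"roll": 0,"jaw": 0.4}
    - {"translation": [0,0,-0.3],"roll": 0,"jaw": 0.4}
    - {"translation": [0,0,-0.8],"roll": 0,"jaw": 0.4}
    - {"translation": [0,0,-0.9],"roll": 0,"jaw": 0.4}
    - {"translation": [0,0,-0.9],"roll": 0,"jaw": 0.4}
    - {"translation": [0,0,-0.5],"roll": 0,"jaw": 0.4}

```text
t: 16.8
tool_pos: [0.5523, -0.2102, 0.1721]
tool_rot: [0.001, 0.812, 0.584, 0.001]
wrist_force: [-0.3, -0.1, 0.2]
grip_width: 0.0513
```

```bash
python3 - <<'E'
from h import *
s=shot('wrist','w18');s=shot('side','s18'); crop(s["img"],250,230,370,340,5,"pics/c25.png")
E
```

```text
16.8 [ 0.5523 -0.2102  0.1721] yaw_y -18.56 q7 [-0.2   0.33  0.6   1.66 -0.19  1.21  0.12] F [-0.3 -0.1  0.2] w 0.0513
16.85 [ 0.553  -0.2105  0.1736] yaw_y -18.56 q7 [-0.2   0.32  0.6   1.66 -0.19  1.21  0.12] F [ 0.9 -0.9  2.7] w 0.0512
```

View pics/w18.png

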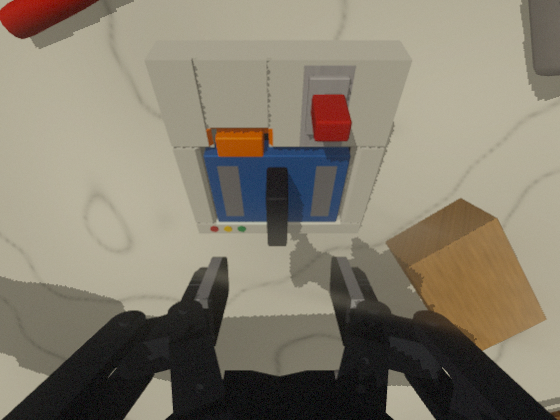

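View pics/c25.png

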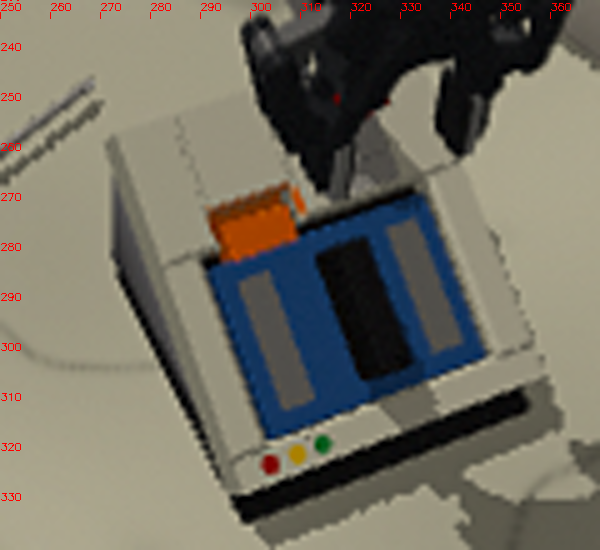

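Released; the pack looks seated. I'll measure it precisely before moving on to the catch.

```bash
python3 - <<'E'
from h import *
s=load('w18');crop(s["img"],145,35,415,245,3,"pics/c26.png")
E
```

```text
(no output)
```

View pics/c26.png

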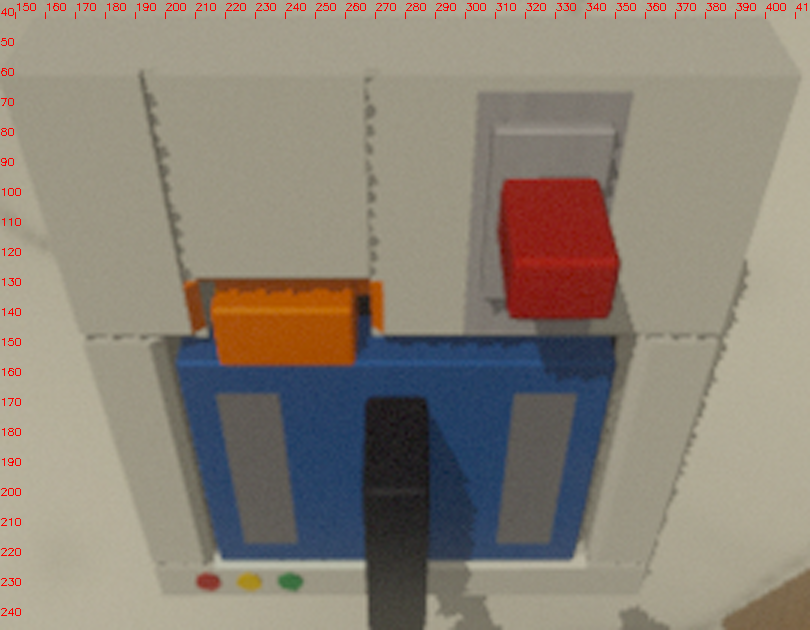

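```bash
python3 - <<'E'
from packfit import *
f=fit("w18",[(178,361),(614,360),(221,559),(576,559),(211,306),(357,307)],145,35,3);corners(f)
s=load("w18")
def P(*x): return (proj(s,np.array(x)/1e3@M.T+O)[0]-[144.5,34.5])*3
for x in [(108,-77,0),(108,77,0),(-60,-77,0),(-60,77,0),(45.4,77,0)]: print(x,P(*x).round())
for t in (0,2,4,6): print(t,[P(a-t,b,37).round() for a,b in ((95,-20),(95,-40),(81,-20),(81,-40))], P(95-t,-20,7).round(),P(95-t,-40,7).round())
E
```

```text
pack underside in panel mm [ -4.4   1.2 -22. ] rotvec deg [-0.1  0.5 -0.1] res [-0.1 -0.4  0.8 -0.2  0.5  0.2 -0.8  0.1  0.3  0.4 -0.7 -0. ]
TCP in panel [ 47.   -0.7 102. ]
earbot [ 51.6  28.1 -22.5]
eartop [51.8 28.2 -2.5]
blktop [ 35.7 -28.8  -2.2]
lowbot [-44.4   1.3 -21.7]
(108, -77, 0) [801.  74.]
(108, 77, 0) [ 0. 76.]
(-60, -77, 0) [639. 593.]
(-60, 77, 0) [165. 594.]
(45.4, 77, 0) [ 83. 336.]
0 [array([515., 242.]), array([628., 242.]), array([509., 307.]), array([615., 307.])] [503. 156.] [604. 156.]
2 [array([514., 252.]), array([626., 252.]), array([508., 316.]), array([613., 316.])] [502. 166.] [602. 166.]
4 [array([513., 262.]), array([624., 262.]), array([507., 325.]), array([611., 324.])] [501. 175.] [601. 175.]
6 [array([512., 271.]), array([622., 271.]), array([506., 333.]), array([610., 333.])] [500. 184.] [599. 184.]
```

```bash
python3 - <<'E'
from packfit import *
from plant import arm
st=arm.observe();T=Ttool(st); print(T[:3,3])
for x in [(105,-30,60),(105,-30,18),(70.5,-30,18)]:
    w=M@(np.array(x)/1e3)+O; print(x,w.round(4),(T[:3,:3].T@(w-T[:3,3])/.03).round(3))
E
```

```text
[ 0.55260671 -0.21019728  0.17160262]
(105, -30, 60) [ 0.6026 -0.1519  0.1647] [2.373 0.96  0.235]
(105, -30, 18) [ 0.6092 -0.1319  0.1283] [3.072 0.954 1.448]
(70.5, -30, 18) [ 0.5998 -0.1603  0.1111] [2.076 0.953 2.023]
```

Emit:
carry_out:
  targets:
    - {"translation": [0.7,0.24,0],"roll": 0,"jaw": 1}
    - {"translation": [0.8,0.24,0],"roll": 0,"jaw": 1}
    - {"translation": [0.8,0.24,0],"roll": 0,"jaw": 1}
    - {"translation": [0.77,0.23,0],"roll": 0,"jaw": 1}
    - {"translation": [0,0,0],"roll": 0,"jaw": 1}
    - {"translation": [0,0,0.5],"roll": 0,"jaw": 1}
    - {"translation": [0,0,0.5],"roll": 0,"jaw": 1}
    - {"translation": [0,0,0.3],"roll": 0,"jaw": 1}
    - {"translation": [0,0,0],"roll": 0,"jaw": 1}

```text
t: 17.8
tool_pos: [0.6062, -0.132, 0.1278]
tool_rot: [-0.001, 0.812, 0.583, -0.001]
wrist_force: [0.3, -0.0, 0.5]
grip_width: -0.0
```

```bash
python3 - <<'E'
from packfit import *
s=shot('wrist','w19');print(((s["st"]["tool_pos"]-O)@M*1e3).round(1))
s=shot('side','s19'); crop(s["img"],250,210,370,340,5,"pics/c27.png")
s=shot('scene','e19'); crop(s["img"],170,180,290,290,6,"pics/c28.png")
E
```

```text
17.8 [ 0.6062 -0.132   0.1278] yaw_y -18.61 q7 [-0.28  0.43  0.54  1.62 -0.24  1.16 -0.01] F [ 0.3 -0.   0.5] w -0.0
[103.9 -27.2  18. ]
17.85 [ 0.6069 -0.132   0.1291] yaw_y -18.6 q7 [-0.28  0.43  0.54  1.62 -0.24  1.16 -0.01] F [0.2 0.3 0.9] w -0.0001
17.9 [ 0.6075 -0.132   0.13  ] yaw_y -18.59 q7 [-0.28  0.43  0.54  1.62 -0.24  1.16 -0.01] F [ 0.   0.3 -0.1] w 0.0002
```

View pics/c27.png

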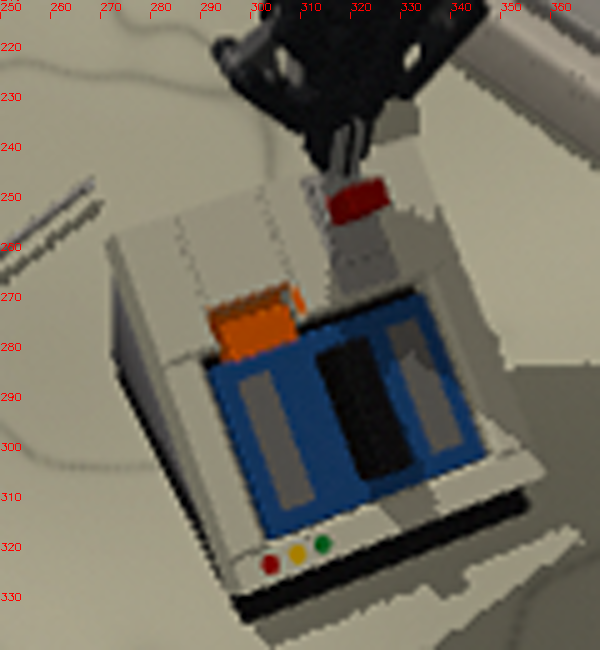

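View pics/c28.png

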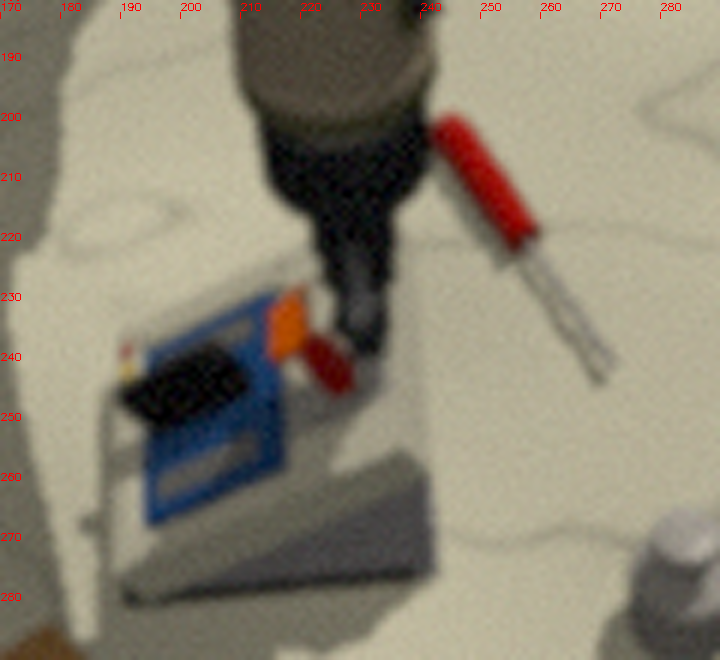

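Emit:
carry_out:
  targets:
    - {"translation": [-0.1,0.03,0.06],"roll": 0,"jaw": 1}
    - {"translation": [-0.14,0.03,0.08],"roll": 0,"jaw": 1}
    - {"translation": [-0.14,0,0.08],"roll": 0,"jaw": 1}
    - {"translation": [-0.14,0,0.08],"roll": 0,"jaw": 1}
    - {"translation": [-0.14,0,0.08],"roll": 0,"jaw": 1}
    - {"translation": [-0.14,0,0.08],"roll": 0,"jaw": 1}
    - {"translation": [-0.14,0,0.08],"roll": 0,"jaw": 1}
    - {"translation": [-0.1,0,0.06],"roll": 0,"jaw": 1}

```text
t: 18.75
tool_pos: [0.5994, -0.1621, 0.112]
tool_rot: [-0.0, 0.812, 0.584, 0.0]
wrist_force: [1.2, 1.6, 3.1]
grip_width: 0.0001
```

```bash
python3 - <<'E'
from packfit import *
s=shot('side','s20');print(((s["st"]["tool_pos"]-O)@M*1e3).round(1)); crop(s["img"],250,210,370,340,5,"pics/c29.png")
E
```

```text
18.75 [ 0.5994 -0.1621  0.112 ] yaw_y -18.56 q7 [-0.23  0.45  0.55  1.64 -0.25  1.12  0.06] F [1.2 1.6 3.1] w 0.0001
[ 69.3 -30.2  19.7]
```

View pics/c29.png

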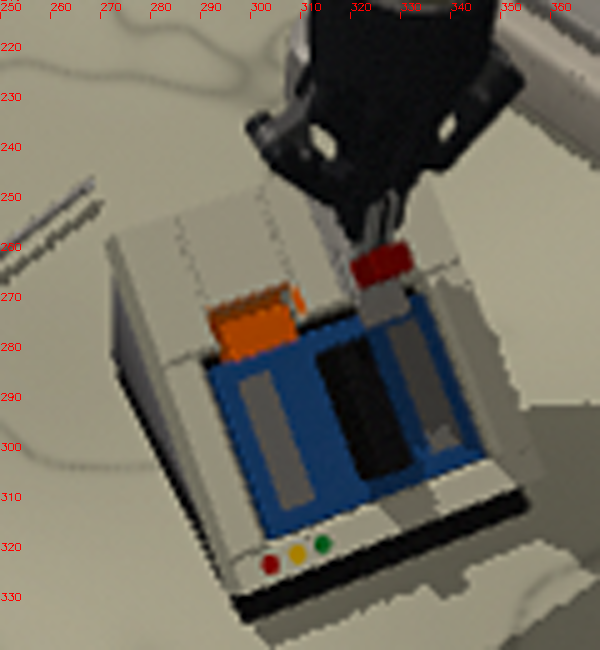

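Emit:
carry_out:
  targets:
    - {"translation": [-0.08,0,0.045],"roll": 0,"jaw": 1}
    - {"translation": [-0.08,0,0.045],"roll": 0,"jaw": 1}
    - {"translation": [-0.08,0,0.045],"roll": 0,"jaw": 1}
    - {"translation": [0,0,0],"roll": 0,"jaw": 1}

```text
t: 19.2
tool_pos: [0.5997, -0.163, 0.1113]
tool_rot: [-0.002, 0.81, 0.586, 0.004]
wrist_force: [-6.7, 19.2, 29.4]
grip_width: -0.0001
```

```bash
python3 - <<'E'
from packfit import *
s=shot('side','s21');print(((s["st"]["tool_pos"]-O)@M*1e3).round(1)); crop(s["img"],250,210,370,340,5,"pics/c30.png")
E
```

```text
19.2 [ 0.5997 -0.163   0.1113] yaw_y -18.28 q7 [-0.22  0.45  0.54  1.64 -0.26  1.12  0.07] F [-6.7 19.2 29.4] w -0.0001
[ 68.4 -30.8  19.5]
```

Emit:
carry_out:
  targets:
    - {"translation": [0.25,0,-0.25],"roll": 0,"jaw": 1}
    - {"translation": [0.3,0,-0.4],"roll": 0,"jaw": 1}
    - {"translation": [0.2,0,-0.8],"roll": 0,"jaw": 1}
    - {"translation": [0,0,-0.9],"roll": 0,"jaw": 1}
    - {"translation": [-0.8,0,-0.8],"roll": 0,"jaw": 1}
    - {"translation": [-0.9,0,-0.5],"roll": 0,"jaw": 1}
    - {"translation": [-0.9,0,0],"roll": 0,"jaw": 1}
    - {"translation": [-0.9,0,0],"roll": 0,"jaw": 1}
    - {"translation": [0,0,0],"roll": 0,"jaw": 1}
    - {"translation": [0,0,0],"roll": 0,"jaw": 1}

```text
t: 20.25
tool_pos: [0.5707, -0.2472, 0.2177]
tool_rot: [-0.0, 0.812, 0.583, -0.0]
wrist_force: [0.2, 0.0, -0.3]
grip_width: 0.0
```

```bash
python3 - <<'E'
from h import *
s=shot('wrist','w22'); crop(s["img"],145,15,415,245,3,"pics/c31.png");s=shot('side','s22'); crop(s["img"],250,220,370,340,5,"pics/c32.png");s=shot('scene','e22')
E
```

```text
20.25 [ 0.5707 -0.2472  0.2177] yaw_y -18.64 q7 [-0.14  0.37  0.61  1.52 -0.22  1.32  0.17] F [ 0.2  0.  -0.3] w 0.0
20.3 [ 0.5712 -0.2461  0.2175] yaw_y -18.53 q7 [-0.14  0.37  0.61  1.52 -0.22  1.32  0.17] F [ 0.4 -0.  -0.1] w 0.0002
20.35 [ 0.5715 -0.2456  0.2175] yaw_y -18.47 q7 [-0.14  0.37  0.61  1.52 -0.22  1.32  0.17] F [0.5 0.3 0.5] w 0.0
```

View pics/c31.png

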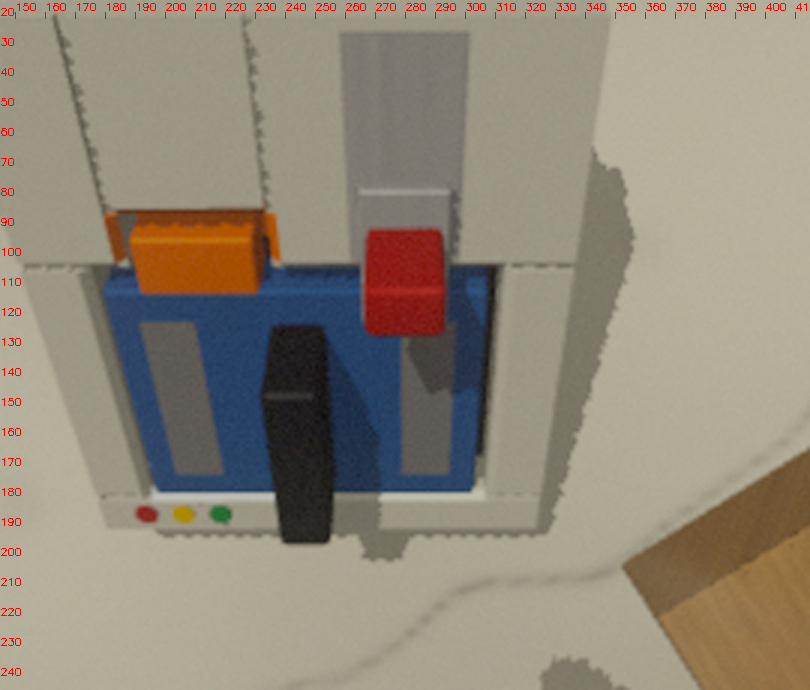

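View pics/c32.png

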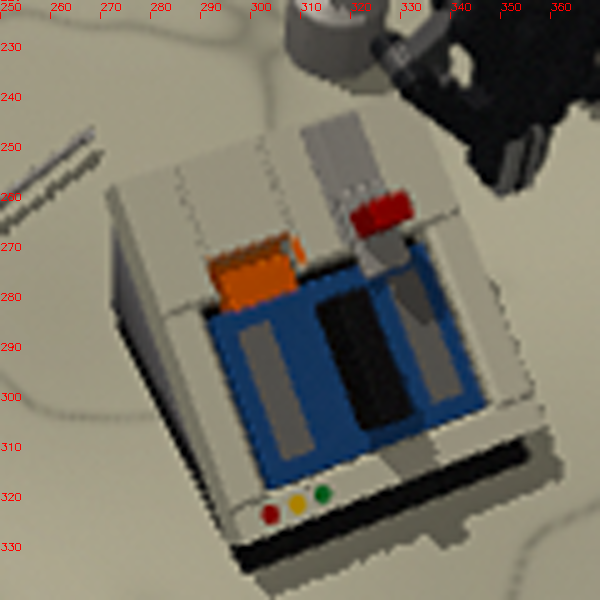

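View pics/e22.png

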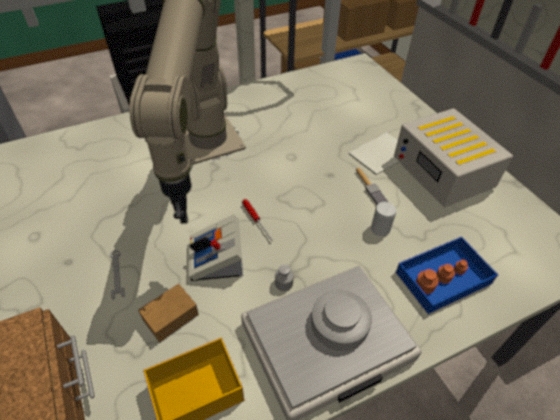

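```bash
python3 - <<'E'
from packfit import *
f=fit("w22",[(104,290),(489,291),(154,492),(473,491),(130,238),(258,237)],145,15,3)
s=load("w22")
def P(*x): return (proj(s,np.array(x)/1e3@M.T+O)[0]-[144.5,14.5])*3
print(P(-60,-77,0).round(),"seen 540,528",P(-60,77,0).round(),"seen 105,527", P(45.4,-77,0).round(),"seen 573,265")
for t in (28,30,32,34): print(t,[P(a-t,b,37).round() for a,b in ((95,-20),(95,-40),(81,-20),(81,-40))])
E
```

```text
pack underside in panel mm [ -3.4   1.8 -21.3] rotvec deg [ 0.9 -0.1 -1. ] res [-0.2 -0.1  0.5 -0.3  0.3  0.1 -0.5  0.1  0.3 -0.1 -0.4  0.4]
TCP in panel [ 44.4 -29.9 156.1]
[537. 527.] seen 540,528 [109. 528.] seen 105,527 [575. 263.] seen 573,265
28 [array([363., 266.]), array([449., 266.]), array([365., 317.]), array([447., 317.])]
30 [array([364., 274.]), array([448., 273.]), array([366., 324.]), array([447., 324.])]
32 [array([364., 281.]), array([448., 281.]), array([366., 331.]), array([446., 331.])]
34 [array([364., 289.]), array([448., 288.]), array([366., 338.]), array([446., 338.])]
```

```bash
python3 - <<'E'
from packfit import *
for n in ("s18","s22","e22"):
    s=load(n); k=s["img"][...,2].astype(int)-s["img"][...,1]
    x0,y0,x1,y1=(305,230,345,275) if n[0]=="s" else (205,230,235,255)
    m=(k[y0:y1,x0:x1]>70); ys,xs=np.nonzero(m); print(n,m.sum(),"centroid",xs.mean()+x0,ys.mean()+y0)
for n,ts in (("s22",(28,31,34)),("e22",(28,31,34))):
    s=load(n)
    for t in ts: print(n,t,proj(s,np.array([88-t,-30,22])/1e3@M.T+O).round(1), proj(s,np.array([88-t,-30,37])/1e3@M.T+O).round(1))
E
```

```text
s18 21 centroid 307.76190476190476 270.6666666666667
s22 86 centroid 321.6511627906977 264.43023255813955
e22 99 centroid 216.1010101010101 238.9090909090909
s22 28 [[324.6 259.6]] [[326.8 258.4]]
s22 31 [[325.1 260.8]] [[327.3 259.6]]
s22 34 [[325.6 262.1]] [[327.8 260.9]]
e22 28 [[216.7 244. ]] [[213.7 241.4]]
e22 31 [[215.9 244.4]] [[212.8 241.8]]
e22 34 [[215.  244.8]] [[211.9 242.2]]
```

```bash
python3 - <<'E'
from packfit import *
s=load("s22")
crop(s["img"],310,250,350,290,16,"pics/c33.png")
for x in (30,32,34): print(x,[((proj(s,np.array([x,y,7])/1e3@M.T+O)[0]-[309.5,249.5])*16).round() for y in (-18,-42)])
for x in (45.4,): print([((proj(s,np.array([x,y,0])/1e3@M.T+O)[0]-[309.5,249.5])*16).round() for y in (0,-58)])
for t in (31,34): print(t,[((proj(s,np.array([a-t,b,37])/1e3@M.T+O)[0]-[309.5,249.5])*16).round() for a,b in ((81,-20),(81,-40),(95,-20),(95,-40))])
E
```

```text
30 [array([210., 404.]), array([357., 351.])]
32 [array([205., 390.]), array([352., 338.])]
34 [array([200., 377.]), array([346., 325.])]
[array([ 45., 349.]), array([397., 224.])]
31 [array([240., 232.]), array([366., 188.]), array([204., 137.]), array([329.,  94.])]
34 [array([248., 252.]), array([374., 208.]), array([212., 157.]), array([337., 114.])]
```

View pics/c33.png

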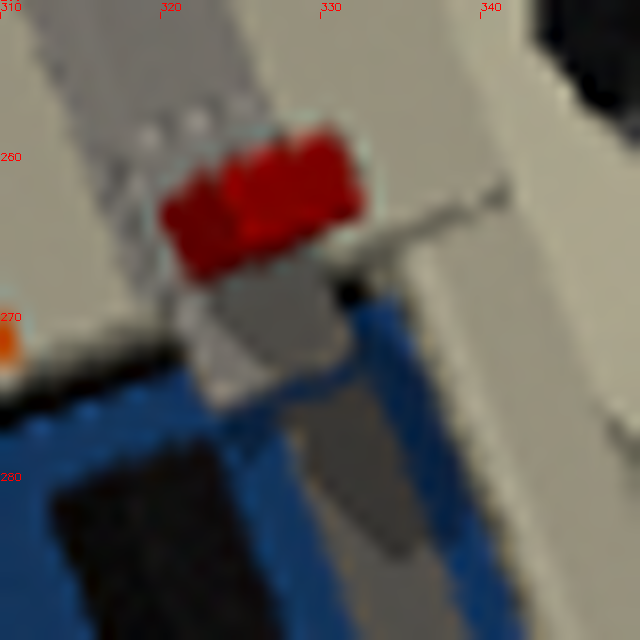

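```bash
python3 - <<'E'
from h import *
from plant import arm
a=load("scene0")["img"].astype(int);b=load("e22")["img"].astype(int)
d=abs(a-b).sum(2)>60
for n,(x0,y0,x1,y1) in dict(screwdriver=(238,195,275,245),weight=(272,262,298,292),can=(370,198,398,238),carton=(136,285,200,338),brush=(355,165,385,206),wrench=(108,247,128,300)).items(): print(n,d[y0:y1,x0:x1].mean().round(3))
print(arm.observe()["t"],arm.job_done())
E
```

```text
screwdriver 0.0
weight 0.0
can 0.0
carton 0.161
brush 0.0
wrench 0.908
the job is handed in; nothing more can be done
20.4 None
```

The pack is in the bay with its ear in the notch, seated flush, and the red catch is pushed down to its stop. I handed the job in at about 20.4 s.

I gripped the pack by its rib and turned it to the panel. With the ear edge resting on the notch floor, I pressed down so the pack pivoted in the grip and lay flat in the bay. One push jammed by friction at about 35 N; I lifted, moved it up the slope and tried again. The closed fingers then pushed the catch down until the force rose to about 36 N.

**Last checks:**
- **Pack seating:** the last fit puts the underside 21 mm below the panel surface, within about 1 mm of the floor, and tilted under 1°. It rests against the bay's lower wall, about 3 mm off centre, with a yaw error of about 1°.
- **Catch:** the side view shows the tongue's end where it should be when fully shut (30 mm up the slope from the bay's middle). The tab's position gives 33 to 34 mm of the 34 mm travel. A colour-based estimate of the tab's centre from the fixed cameras was unusable because the orange parts got into it.
- **Other objects:** before-and-after pictures show no change at the screwdriver, weight, can or brush. The wrench and carton areas did differ. I put that down to the arm's shadow, since both look to be in the same place, but I did not measure them separately.

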